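# Snug up the hand-started taper plug on a vacuum manifold

## Task

One of the two brass pipe plugs in the top of the vacuum manifold has only been started by hand and stands proud. Take the big T-handle key from the wooden stand, seat its square end in that plug and turn the plug clockwise until its taper goes snug, to about 0.5 N m by feel - a loose plug leaks, and past about 0.9 N m the thread is spoiled. Then put the key back upright in its hole in the stand, and leave the other things on the bench where they are.

Things in the scene. Friction and masses are not known exactly. Their poses are not given: they have to be found in the camera images.
- key_bar (a point): Centre of the cross bar of the loose steel T-handle key, the tallest of the three keys in the stand. The bar is 90 mm long along this point's y, 14 mm wide (x, the grasp) and 16 mm high. The round shaft (16 mm) hangs from its middle; the key's foot is 130 mm below this point. The key weighs about 0.24 kg.
- key_tip (a point): Middle of the foot of the same key. Its lowest 28 mm are a 12.7 mm square, sides parallel to x and y (so parallel and square to the bar); the bottom 5 mm taper down to a round nose of 7.6 mm. z points up the shaft.
- pipe_plug: The started plug: brass, 33 mm across, standing 9 mm out of the manifold's top. Origin: centre of its top face; z up; x and y parallel to the flats of its square socket. It turns about z on a 2.2 mm pitch thread, clockwise from above to tighten. It drags with at most 0.1 N m; after 0.6 to 2.6 rad (another angle each time, nothing shows it) the taper bites and the torque climbs by about 1.2 N m per rad. It stays where it is left.
- plug_socket (a point): Same point as the plug's origin, turning with it: centre of the mouth of the square socket, 14.2 mm wide and 18 mm deep with a 2 mm 45-degree lead-in at the mouth, so the 12.7 mm key has 0.75 mm play a side and about 0.13 rad of free turn each way. With the key on the bottom its bar's centre stands 112 mm above this point.
- manifold: The fixed aluminium manifold: bar 64 x 242 x 50 mm on an 8 mm foot plate 94 x 280 mm, its top at 58 mm. Origin: centre of the underside; y along the bar, hose barbs at +x. The started plug is at y = -15 mm, the other plug, tight and nearly flush, at y = -78 mm (leave it), a dial gauge at y = +88 mm standing to 167 mm height.
- key_stand: The fixed hardwood key stand, 160 (x) x 62 (y) x 48 mm; origin: centre of its underside. Two smaller T-keys, fixed in it at x = +15 and +55 mm, reach up to 96 mm.
- key_hole (a point): Centre of the mouth of the key's round hole in the stand, 48 mm above the table, 23 mm across and 40 mm deep; with the key on its bottom the bar's centre stands 90 mm above this point.
- tape_roll: A roll of tape, 86 mm across, 24 mm high, lying near the front edge; leave it. Origin under its centre.
- wrench_17: A combination spanner 206 mm long lying flat behind the work; leave it. Origin under its middle.
- spool_piece: A steel spool fitting, 51 mm across, 90 mm high, standing at the front left; leave it. Origin under its centre.
- gasket_white: A white gasket ring, 64 mm across, 8 mm high, lying in front of the manifold; leave it. Origin under its centre.
There are look-alikes about, which are no part of the job. Leave any pink look-alike of the part that bears key_bar alone.

How it is judged:
By the outcome, as a careful person would: the job done as asked, in the order asked, and still so for the second after the job is handed in, with the robot touching nothing.
It also fails if it takes over 67 s, if anything falls off the work surface, if the arm or the gripper's body presses on something with over 40 N, if the wrist force passes 120 N, or if a joint passes its speed limit or range.

## Robot

A 7-joint arm with a two-finger parallel gripper is mounted at the origin on a cart in front of the work surface, level with it; the furniture and walls round the work are solid. World frame = base frame: x ahead of the robot, y to its left, z up, the work surface at z = 0. Lengths are in m, angles in rad, forces in N, time in s.
With the tool pointing down it reaches from about 0.425 to 0.8 m from the base axis. Payload 8.3 kg.
Tool frame: the origin (TCP) lies at the very end of the fingers, on their centre line; the grasp point (between the pads) lies 19 mm behind it; z points along the fingers, y is the line along which they close (so a half turn about z gives the same grasp; the last joint's range is limited). The gripper opens to 85 mm and grips with 20 to 120 N. Pads are 22 mm wide; open, the fingers measure 114 mm over their backs; the gripper's body (76 mm by 85 mm) begins 54 mm behind the grasp point. The pads swing forward as they close: fully open they stand 13 mm farther back than shut.
Start: joints at [-1.174, 0.383, 0.016, 1.37, -0.006, 1.388, -0.046], TCP at [0.277, 0.56, 0.231] pointing down, gripper open.
Joint ranges: [-2.95, 2.95], [-0.25, 2.06], [-1.52, 1.56], [0.18, 2.33], [-1.44, 4.58], [0.02, 2.06], [-3.01, 3.01]. Speed limits (rad/s): [2.39, 2.39, 3.01, 3.01, 3.14, 3.14, 3.14].

## Interface

Orientations are given as a unit quaternion [x, y, z, w].
In Python, from bench import state, read_camera, get_calibration, finish_job, recognise gives the robot as it stands. The module is installed in compiled form; this text tells all that it offers.
- The arm moves only by the shell command python3 -m pendant 'ROWS' [FORCE]. ROWS is JSON, a list of rows, each a list of 3 entries, a list of its own where there are three numbers: the shift along the tool's x, y, z in mm, then the turn, a rotation vector about the tool's x, y, z in degrees, then the finger opening in mm, from 0 to 85.4. A call has 1 to 12 rows; each row is the pose to reach, as a shift and turn from the pose commanded when the call began, along the tool's axes at that moment; what a row does not reach only later rows make up. A row lasts 1/8 s, in which the tool goes at most 62.5 mm and 10.7 degrees, less where a joint would pass 70% of its speed; a pose out of reach is approached as far as the arm can. A call with a gripper value outside its range is refused whole. The fingers move at their own pace and stop on an object; FORCE is the grip in N (left out, the last holds). Time passes only in rows, so rows that repeat a pose let the fingers close. It gives the time, the measured TCP pose, the force, the opening and the grip force at its end, in the units of the state.
- state(): the state, without advancing time (a new reading comes with each control period).
- read_camera(name): name is "scene" or "top" or "wrist"; returns the picture (420x560x3 uint8, blue, green, red); there is no depth.
- get_calibration(name): a dict with "fovy" (degrees; the focal length in pixels is half the picture's height over the tangent of half this angle, whatever the lens; pixels are square), "cx", "cy" (the principal point, pixels), "world_from_camera" (4x4, takes a point from camera to world coordinates). Camera axes: x right, y down, z forward; pixel columns grow to the right and rows downward; lengths in m; the calibration is good to about 2 mm. A picture is of the moment at which its call begins: read the wrist's pose just before it. get_calibration takes no time and is no camera call; for the wrist camera it gives the pose at the moment of the call.
- finish_job(): hands the job in; it is judged then, once.
Trained networks look in the newest picture that a camera, given by its name, has taken for a name from the list of things; names that differ only in an ending like _2 or _b are one class to them, and where a whole thing is asked for, a point or a joint stands for the part that bears it (a point fixed in the world has none). Each returns a list of dicts, best first, with "score" (0 to 1); they miss things now and then, are a little off and sometimes report something else, mostly with a low value. They report only what shows in the picture. A call takes as long as a camera call. They do not tell look-alikes from the thing itself.
- recognise(camera, label): "extent" ([left, top, width, height] in pixels, round what is visible of it).
The state is a dict: "clock": time; "q": joint angles; "joint_velocities": joint speeds; "joint_efforts": joint torques, N m; "eef_pos": TCP position; "tcp_rot": TCP orientation; "ft_force": force on the tool from outside, world axes, zero at the start; "ft_torque": the same for the moment, N m; "gripper_width": opening from 0.0 (shut) to 1.0 (fully open); "gripper_force": force on a finger pad.
Only numpy, scipy, OpenCV 4.12 (cv2) and the standard library are available. Lean on these libraries where they do the work, as an engineer would, in place of code of your own. Each camera call takes 0.05 s, during which the arm holds its last target. There are 200 camera calls.

## Working session

There is one attempt and no reset: what is moved stays moved. The work goes in short steps, Python scripts to look and compute and a shell command to move; the robot and the scene stay as the last step left them, time stands still between calls to the robot, and variables do not carry over. Pictures are saved under pics/ and viewed, at most 10 in all, crops included, and the job is handed in when it is done.

```bash
mkdir -p pics; cat > h.py <<'E'
import numpy as np, cv2
from bench import *
from scipy.spatial.transform import Rotation as R
def cal(n):
    c=get_calibration(n); f=210/np.tan(np.radians(c['fovy'])/2); return f,c['cx'],c['cy'],np.array(c['world_from_camera'])
def px(n,P,c=None):
    f,cx,cy,T=c or cal(n); p=np.linalg.inv(T)@np.r_[P,1]; return np.array([cx+f*p[0]/p[2],cy+f*p[1]/p[2]])
def at(n,u,v,z,c=None):
    f,cx,cy,T=c or cal(n); d=T[:3,:3]@np.array([(u-cx)/f,(v-cy)/f,1]); o=T[:3,3]; return o+d*(z-o[2])/d[2]
E
python3 - <<'E'
from h import *
a=read_camera('scene');b=read_camera('top')
cv2.imwrite('pics/s0.png',a);cv2.imwrite('pics/t0.png',b)
for n in('scene','top'):
    print(n,cal(n)[:3],cal(n)[3].round(3).tolist())
    for l in('key_bar','pipe_plug','key_stand','manifold'):
        print(l,[(round(r['score'],2),np.round(r['extent']).tolist()) for r in recognise(n,l)][:4])
s=state();print(s['clock'],s['eef_pos'],s['tcp_rot'])
E
```

```text
scene (np.float64(487.8919475447381), 289.7923599355633, 206.79182124381978) [[0.841, -0.316, 0.44, -0.07], [-0.542, -0.487, 0.685, -1.024], [-0.003, -0.814, -0.58, 0.938], [0.0, 0.0, 0.0, 1.0]]
key_bar [(0.92, [336.0, 277.0, 34.0, 51.0]), (0.76, [303.0, 234.0, 28.0, 38.0])]
pipe_plug [(0.65, [262.0, 195.0, 8.0, 9.0])]
key_stand [(0.64, [296.0, 245.0, 67.0, 48.0])]
manifold [(0.84, [230.0, 159.0, 68.0, 80.0])]
top (np.float64(450.77961031301766), 273.8217809108323, 212.38843991159717) [[-0.028, -0.988, 0.153, 0.364], [-0.999, 0.032, 0.025, -0.058], [-0.029, -0.152, -0.988, 1.396], [0.0, 0.0, 0.0, 1.0]]
key_bar [(0.74, [404.0, 217.0, 19.0, 32.0]), (0.55, [338.0, 222.0, 30.0, 14.0])]
pipe_plug [(0.63, [230.0, 217.0, 14.0, 9.0])]
key_stand [(0.97, [338.0, 189.0, 31.0, 57.0])]
manifold [(0.74, [185.0, 197.0, 95.0, 49.0])]
0.5 [0.27727545 0.56007726 0.23121178] [ 2.27832284e-01  9.73700386e-01 -7.45054839e-05 -4.84349167e-05]
```

View pics/s0.png

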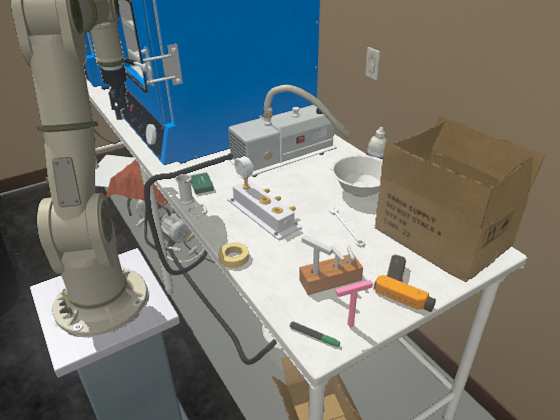

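View pics/t0.png

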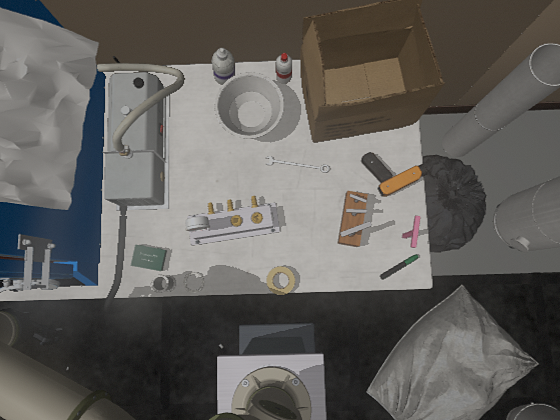

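Candidates for the key: the pink T (scene 353,290; top 416,230), a look-alike; the tall steel T at the stand's near end (scene 318,245; top ~381,228); and the two short fixed keys (scene 338,255 and 350,255). I choose the tall steel one. For the plugs I see two brass discs (top 236,220 and 257,217). Next is a close crop of both.

```bash
python3 - <<'E'
from h import *
a=cv2.imread('pics/s0.png');b=cv2.imread('pics/t0.png')
r=lambda i,x,y,w,h:cv2.resize(i[y:y+h,x:x+w],(400,300),interpolation=cv2.INTER_CUBIC)
cv2.imwrite('pics/c0.png',np.vstack([np.hstack([r(a,290,220,80,60),r(a,225,165,80,60)]),np.hstack([r(b,325,185,80,60),r(b,200,190,80,60)])]))
E
```

```text
(no output)
```

View pics/c0.png

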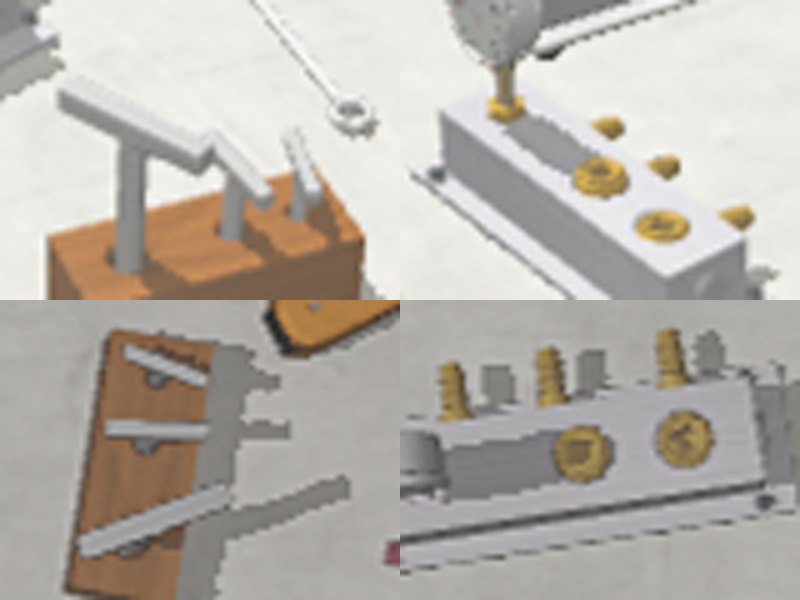

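The crop confirms the tall steel T: bar centre at scene (316,245) and top (356,229). The proud plug is the one next to the gauge, at scene (265,200) and top (237,221). The nearly flush one is at top (257,217).

```bash
python3 - <<'E'
from h import *
print('bar',at('top',356,229.5,.146),at('scene',316.5,244,.146))
e=[at('top',325+x/5,185+y/5,.146) for x,y in((80,246),(229,193))];print('ends',e,np.linalg.norm(e[0]-e[1]),np.degrees(np.arctan2(*(e[0]-e[1])[[1,0]])))
print('plug',at('top',236.6,221,.067),at('scene',265,200.3,.067),'other',at('top',257,217.6,.06))
e=[at('top',325+x/5,185+y/5,.048) for x,y in((112,31),(215,45),(66,293))];print('stand',e)
s=state();print(R.from_quat(s['tcp_rot']).as_matrix().round(3).tolist())
T=cal('wrist')[3];M=R.from_quat(s['tcp_rot']).as_matrix()
print('cam in tool',(M.T@(T[:3,3]-s['eef_pos'])).round(3),(M.T@T[:3,:3]).round(2).tolist(),cal('wrist')[:3])
E
```

```text
bar [ 0.50196909 -0.25301058  0.146     ] [ 0.4986092  -0.26171618  0.146     ]
ends [array([ 0.49017863, -0.21090189,  0.146     ]), array([ 0.51714519, -0.29482167,  0.146     ])] 0.08814603769557335 107.81415779486534
plug [0.54730372 0.08741301 0.067     ] [0.54346875 0.07626874 0.067     ] other [0.55657986 0.02671796 0.06      ]
stand [array([ 0.63029629, -0.24887753,  0.048     ]), array([ 0.61955364, -0.31045997,  0.048     ]), array([ 0.4721746 , -0.21316994,  0.048     ])]
[[-0.896, 0.444, -0.0], [0.444, 0.896, -0.0], [0.0, -0.0, -1.0]]
cam in tool [ 0.069 -0.    -0.143] [[-0.0, -0.96, -0.27], [1.0, -0.0, -0.0], [-0.0, -0.27, 0.96]] (np.float64(305.40103839895045), 278.0603416174506, 211.8971033643712)
```

```bash
python3 -m pendant '[[[-50,-34,0],[0,0,8],50],[[-100,-68,0],[0,0,16],50],[[-150,-102,0],[0,0,24],50],[[-200,-136,0],[0,0,32],50],[[-250,-170,0],[0,0,40],50],[[-300,-204,0],[0,0,46],50],[[-350,-238,0],[0,0,46],50],[[-400,-272,0],[0,0,46],50],[[-452,-308,0],[0,0,46],50],[[-452,-308,0],[0,0,46],50],[[-452,-308,0],[0,0,46],50],[[-452,-308,0],[0,0,46],50]]'; python3 - <<'E'
from h import *
s=state();print(s['q'],s['ft_force'])
c=cal('wrist');cv2.imwrite('pics/w1.png',read_camera('wrist'));np.save('w1.npy',np.array(c,dtype=object),allow_pickle=True)
print([(r['score'],r['extent']) for r in recognise('wrist','pipe_plug')])
E
```

```text
clock: 2.0
eef_pos: [0.5452, 0.0853, 0.2312]
tcp_rot: [0.589, 0.808, 0.0, -0.0]
ft_force: [-0.5, 0.8, -0.2]
gripper_width: 0.59
gripper_force: 0.0
[-0.58659853  0.23364517  0.44990176  1.59240334 -0.10434542  1.33966308
  0.18760549] [-0.51695774  0.77346038 -0.21652475]
[(0.98, [268.8, 177.4, 32.0, 27.9])]
```

View pics/w1.png

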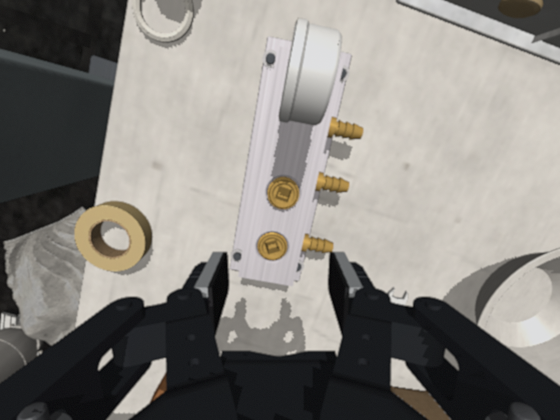

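```bash
python3 - <<'E'
from h import *
a=cv2.imread('pics/w1.png')
cv2.imwrite('pics/w1c.png',cv2.resize(a[165:265,230:330],(800,800),interpolation=cv2.INTER_CUBIC)[:600])
E
```

```text
(no output)
```

View pics/w1c.png

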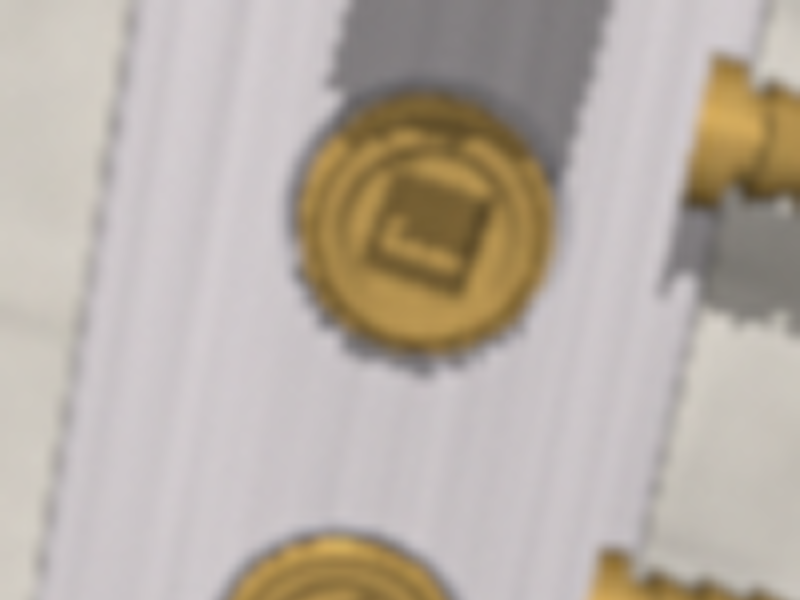

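```bash
python3 - <<'E'
from h import *
C=[at('wrist',230+x/8,165+y/8,.067) for x,y in((395,165),(495,200),(462,300),(362,265))]
print('c',at('wrist',283.5,193.7,.067),np.mean(C,0))
for i in range(4):
    d=C[(i+1)%4]-C[i];print(np.linalg.norm(d),np.degrees(np.arctan2(d[1],d[0]))%90)
# direction of manifold edges
for (x1,y1,x2,y2) in((138,0,40,600),(770,0,645,600)):
    d=at('wrist',230+x1/8,165+y1/8,.058)-at('wrist',230+x2/8,165+y2/8,.058);print(np.degrees(np.arctan2(d[1],d[0])))
E
python3 -m pendant '[[[-50,-35,0],[0,0,0],50],[[-100,-70,0],[0,0,0],50],[[-150,-105,0],[0,0,0],50],[[-200,-120,0],[0,0,0],50],[[-250,-120,0],[0,0,0],50],[[-300,-120,0],[0,0,0],50],[[-305,-120,0],[0,0,0],50],[[-305,-120,0],[0,0,0],50],[[-305,-120,0],[0,0,0],50],[[-305,-120,0],[0,0,0],50]]'; python3 - <<'E'
from h import *
s=state();print(s['q'],R.from_quat(s['tcp_rot']).as_matrix().round(3).tolist())
cv2.imwrite('pics/w2.png',read_camera('wrist'))
print([(r['score'],r['extent']) for r in recognise('wrist','key_bar')],px('wrist',[.502,-.253,.146]))
E
```

```text
c [0.55026413 0.08811283 0.067     ] [0.55045738 0.08773034 0.067     ]
0.013596949579992013 88.23265300141395
0.013823255658857968 0.4786652031086618
0.013755090724145949 87.99979977727935
0.013762085137504518 89.83036057910897
96.94372552279837
98.35544059271571
clock: 3.35
eef_pos: [0.5242, -0.242, 0.2315]
tcp_rot: [0.589, 0.808, 0.0, -0.0]
ft_force: [-0.4, -0.8, -0.4]
gripper_width: 0.585
gripper_force: 0.0
[-0.14858401  0.32066844  0.67592705  1.53120001 -0.20393938  1.36114868
  0.85545523] [[-0.306, 0.952, 0.0], [0.952, 0.306, 0.001], [0.001, 0.001, -1.0]]
[(0.81, [237.0, 163.7, 30.0, 112.8])] [247.10670396 221.0918898 ]
```

View pics/w2.png

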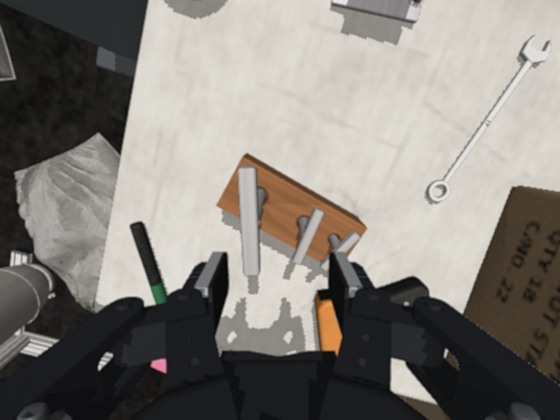

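```bash
python3 - <<'E'
from h import *
a=cv2.imread('pics/w2.png')
cv2.imwrite('pics/w2c.png',cv2.resize(a[155:285,205:335],(780,780),interpolation=cv2.INTER_CUBIC)[:600])
g=cv2.cvtColor(cv2.imread('pics/w2.png'),cv2.COLOR_BGR2HSV)
for v in range(160,284,4): print(v,[u for u in range(232,268) if g[v,u,1]<40],end=' ') if v in(164,168,172,180,264,268,272,276,280) else 0
# bar rows, silver pixels
for v in (180,200,220,240): print(v, [(int(h[1]),int(h[2])) for h in g[v,236:262]])
E
```

```text
164 [232, 233, 234, 235, 236, 237, 267] 168 [232, 233, 234, 235, 239, 240, 241, 242, 243, 244, 245, 246, 247, 248, 249, 250, 251, 252, 253, 254, 255] 172 [232, 233, 238, 239, 240, 241, 242, 243, 244, 245, 246, 247, 248, 249, 250, 251, 252, 253, 254, 255] 180 [238, 239, 240, 241, 242, 243, 244, 245, 246, 247, 248, 249, 250, 251, 252, 253, 254, 255, 256] 264 [232, 233, 234, 235, 236, 237, 238, 239, 240, 241, 242, 243, 244, 245, 246, 247, 248, 249, 250, 251, 252, 253, 254, 255, 256, 257, 258, 259, 260, 261, 262, 263, 264, 265, 266, 267] 268 [232, 233, 234, 235, 236, 237, 238, 239, 240, 241, 242, 243, 244, 245, 246, 247, 248, 249, 250, 251, 252, 253, 254, 255, 256, 257, 258, 259, 260, 261, 262, 263, 264, 265, 266, 267] 272 [232, 233, 234, 235, 236, 237, 238, 239, 240, 241, 242, 243, 244, 245, 246, 247, 248, 249, 250, 251, 252, 253, 254, 255, 256, 257, 258, 259, 260, 261, 262, 263, 264, 265, 266, 267] 276 [232, 233, 234, 235, 236, 237, 238, 239, 240, 241, 242, 243, 244, 245, 246, 247, 248, 249, 250, 251, 252, 253, 254, 255, 256, 257, 258, 259, 260, 261, 262, 263, 264, 265, 266, 267] 280 [
[... 577 characters left out ...]
89), (7, 191), (7, 193), (8, 195), (7, 196), (6, 197), (8, 198), (8, 195), (7, 185), (6, 165), (6, 131), (5, 93), (5, 95), (7, 109), (5, 108), (5, 101)]
220 [(14, 142), (16, 144), (14, 141), (15, 136), (10, 149), (7, 174), (7, 189), (9, 195), (8, 192), (8, 189), (8, 187), (7, 188), (7, 190), (8, 192), (7, 194), (7, 195), (8, 196), (5, 195), (7, 192), (7, 179), (7, 156), (6, 122), (8, 99), (28, 100), (104, 103), (146, 129)]
240 [(16, 220), (15, 220), (16, 221), (17, 219), (18, 202), (13, 177), (7, 171), (7, 184), (7, 192), (8, 190), (7, 186), (8, 185), (7, 186), (7, 187), (7, 189), (8, 192), (8, 194), (7, 194), (8, 195), (8, 190), (7, 174), (7, 146), (7, 109), (15, 105), (17, 132), (16, 141)]
```

View pics/w2c.png

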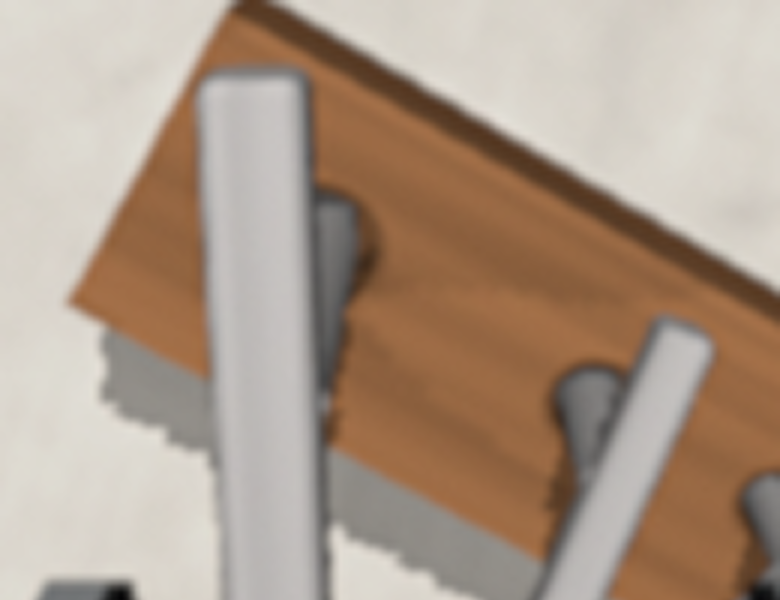

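```bash
python3 - <<'E'
from h import *
s=state();M=R.from_quat(s['tcp_rot']).as_matrix();e=s['eef_pos']
A=at('wrist',247.0,180,.146);B=at('wrist',249.8,240,.146);d=A-B
print('ang',np.degrees(np.arctan2(d[1],d[0])))
E1=at('wrist',246.8,167.2,.146);E2=at('wrist',251.6,275.8,.146)
print(E1,E2,np.linalg.norm(E1-E2))
u=d/np.linalg.norm(d);c=E1-u*.045;print('c',c,(E1+E2)/2)
print('tool shift',1000*M.T@(c-e),'need z',(e[2]-.138)*1000+19)
S=[at('wrist',205+x/6,155+y/6,.048) for x,y in((240,5),(70,300),(545,555))]
print('stand',S,np.linalg.norm(S[0]-S[1]));sx=(S[2]-S[1]);sx/=np.linalg.norm(sx)
mid=(S[0]+S[1])/2;print('standx ang',np.degrees(np.arctan2(sx[1],sx[0])),[ (mid+k*sx).round(4) for k in(.025,.03,.035)])
# shaft where it enters hole approx
print('shaft at hole',at('wrist',205+335/6,155+250/6,.048))
E
```

```text
ang 108.77149664179566
[ 0.49006393 -0.2125497   0.146     ] [ 0.51871019 -0.29742399  0.146     ] 0.08957819911374643
c [ 0.50454469 -0.25515612  0.146     ] [ 0.50438706 -0.25498684  0.146     ]
tool shift [ -6.09667025 -22.50855003  85.51950193] need z 112.53503847306149
stand [array([ 0.47946655, -0.21696533,  0.048     ]), array([ 0.46448855, -0.27802054,  0.048     ]), array([ 0.56383651, -0.2992725 ,  0.048     ])] 0.06286556531139853
standx ang -12.074414166887392 [array([ 0.4964, -0.2527,  0.048 ]), array([ 0.5013, -0.2538,  0.048 ]), array([ 0.5062, -0.2548,  0.048 ])]
shaft at hole [ 0.50818606 -0.25418267  0.048     ]
```

```bash
python3 -m pendant '[[[-3,-11,20],[0,0,-1],50],[[-6,-22.5,50],[0,0,-1],50],[[-6,-22.5,75],[0,0,-1],50],[[-6,-22.5,90],[0,0,-1],50],[[-6,-22.5,100],[0,0,-1],50],[[-6,-22.5,100],[0,0,-1],50],[[-6,-22.5,100],[0,0,-1],10],[[-6,-22.5,100],[0,0,-1],5],[[-6,-22.5,100],[0,0,-1],5],[[-6,-22.5,100],[0,0,-1],5],[[-6,-22.5,100],[0,0,-1],5],[[-6,-22.5,100],[0,0,-1],5]]' 120; python3 -c "
from h import *
s=state();print(s['ft_force'],s['ft_torque'],s['gripper_width'],s['gripper_force'],s['eef_pos'],s['q'])
cv2.imwrite('pics/w3.png',read_camera('wrist'))"
```

```text
clock: 4.95
eef_pos: [0.5049, -0.2564, 0.1324]
tcp_rot: [0.583, 0.812, 0.0, 0.001]
ft_force: [-1.1, 0.8, 6.6]
gripper_width: 0.128
gripper_force: 118.5
[-1.11279246  0.77948936  6.58354517] [ 0.1043845   0.15758198 -0.03705462] 0.128438723033242 118.45381557941437 [ 0.50491744 -0.25643379  0.13239153] [-0.10671058  0.37389075  0.65732653  1.69907567 -0.24731858  1.1510247
  0.94410144]
```

View pics/w3.png

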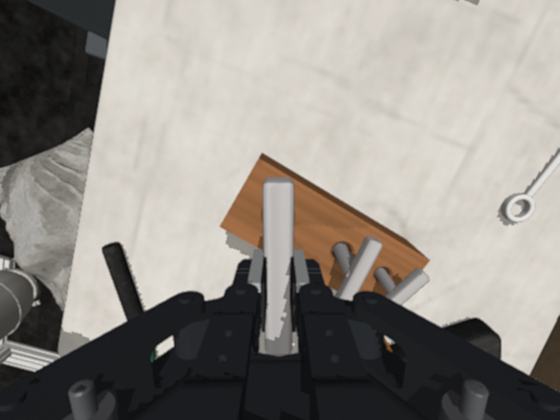

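```bash
python3 -m pendant '[[[0,0,-10],[0,0,0],5],[[0,0,-25],[0,0,0],5],[[0,0,-45],[0,0,0],5],[[0,0,-65],[0,0,0],5],[[0,0,-85],[0,0,0],5],[[0,0,-105],[0,0,0],5],[[0,0,-120],[0,0,0],5],[[0,0,-120],[0,0,0],5],[[0,0,-120],[0,0,0],5]]'; python3 -c "
from h import *
s=state();print(s['ft_force'],s['ft_torque'],s['gripper_width'],s['gripper_force'],s['eef_pos'],s['q'])
M=R.from_quat(s['tcp_rot']).as_matrix();print(M.round(4).tolist());print(1000*M.T@(np.array([.5503,.088,0])-s['eef_pos']))
a=read_camera('scene');cv2.imwrite('pics/s4.png',cv2.resize(a[150:300,260:410],(600,600)))
"
```

```text
clock: 6.12
eef_pos: [0.504, -0.2558, 0.2506]
tcp_rot: [0.583, 0.812, -0.0, -0.001]
ft_force: [0.5, -0.4, -2.3]
gripper_width: 0.13
gripper_force: 118.1
[ 0.47247081 -0.43420462 -2.29329095] [-0.01321499  0.01390898  0.02454388] 0.13026514417857832 118.09142053127289 [ 0.50395892 -0.25582322  0.25059489] [-0.13536803  0.28227893  0.68893026  1.53178129 -0.18071225  1.3935693
  0.89189028]
[[-0.3199, 0.9474, -0.001], [0.9474, 0.3199, 0.0004], [0.0007, -0.0008, -1.0]]
[310.74035845 154.11983003 250.69345126]
```

View pics/s4.png

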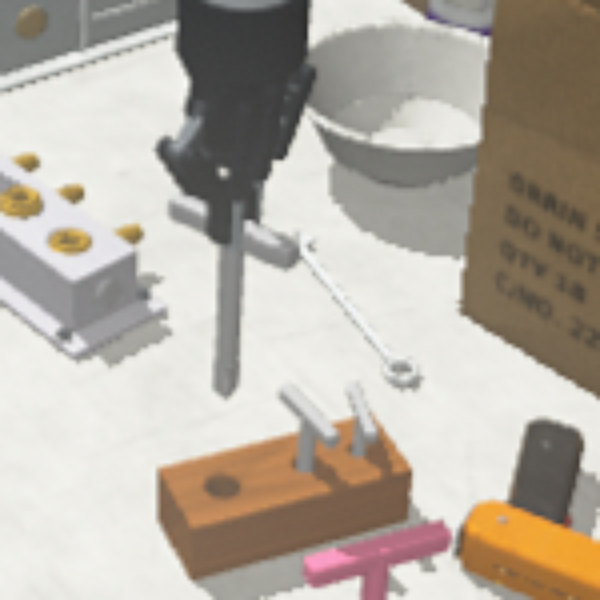

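```bash
python3 -m pendant '[[[35,17,0],[0,0,-8],5],[[75,37,0],[0,0,-16],5],[[115,57,0],[0,0,-24],5],[[155,77,0],[0,0,-32],5],[[195,97,0],[0,0,-40],5],[[235,117,0],[0,0,-48],5],[[275,137,0],[0,0,-56],5],[[300,149,0],[0,0,-64],5],[[311,154,0],[0,0,-70.4],5],[[311,154,0],[0,0,-70.4],5],[[311,154,0],[0,0,-70.4],5],[[311,154,0],[0,0,-70.4],5]]'; cat > chk.py <<'E'
from h import *
s=state();print(s['clock'],'F',s['ft_force'].round(2),'T',np.round(s['ft_torque'],3),s['gripper_width'],s['eef_pos'].round(4),np.round(s['q'],2))
M=R.from_quat(s['tcp_rot']).as_matrix();print('yaw',np.degrees(np.arctan2(M[1,0],M[0,0])),'z',M[:,2].round(4));print('to plug',1000*M.T@(np.array([.5503,.088,0])-s['eef_pos']))
E
python3 - <<'E'
from chk import *
t=s['eef_pos']+[0,0,-.124]
print('bar px',px('scene',t+[0,0,.13]),'tip px',px('scene',t),'socket px',px('scene',[.5503,.088,.067]),'obs 265,200.3; hole',px('scene',[.5045,-.255,.048]),'obs 315.5,271.8')
print('TOP bar',px('top',t+[0,0,.13]),'tip',px('top',t),'socket',px('top',[.5503,.088,.067]),'obs 236.6,221')
a=read_camera('scene');b=read_camera('top')
r=lambda i,x,y,w,h:cv2.resize(i[y:y+h,x:x+w],(400,600),interpolation=cv2.INTER_CUBIC)
cv2.imwrite('pics/s5.png',np.hstack([r(a,235,140,60,90),r(b,205,170,60,90)]))
E
```

```text
clock: 7.68
eef_pos: [0.5506, 0.0867, 0.2512]
tcp_rot: [0.01, 1.0, -0.0, -0.0]
ft_force: [-0.2, -0.5, -3.0]
gripper_width: 0.125
gripper_force: 118.0
7.675 F [-0.24 -0.45 -2.95] T [-0.016 -0.03  -0.023] 0.12490714099823853 [0.5506 0.0867 0.2512] [-0.49  0.23  0.34  1.54 -0.08  1.38  1.4 ]
yaw 178.878030554708 z [-2.e-04 -4.e-04 -1.e+00]
to plug [  0.31993834   1.42122084 251.20681606]
bar px [263.23276006 144.46260954] tip px [264.67346251 181.91811734] socket px [264.98396199 197.85447954] obs 265,200.3; hole [315.77015464 270.27363558] obs 315.5,271.8
TOP bar [228.64115147 209.85597624] tip [234.49891462 217.02577452] socket [236.3882229  220.01124755] obs 236.6,221
```

View pics/s5.png

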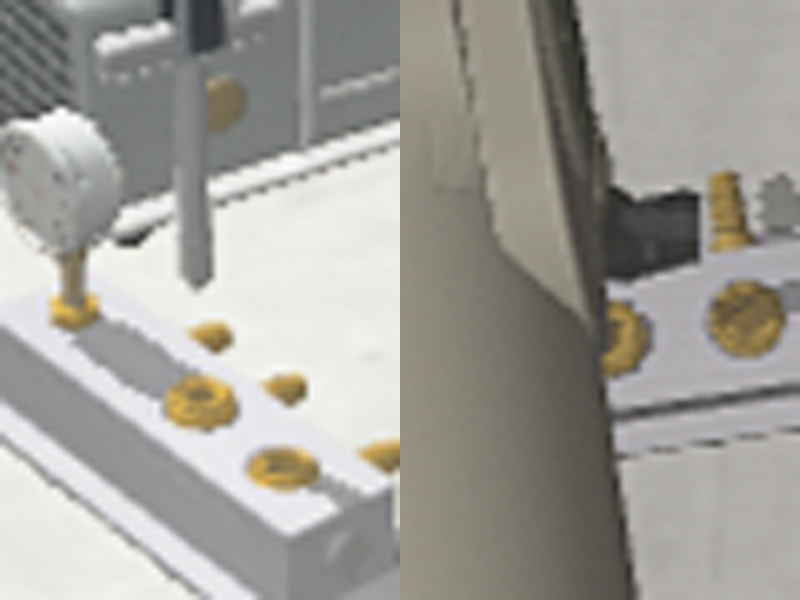

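```bash
python3 -m pendant '[[[0,1.4,15],[0,0,0],5],[[0,1.4,30],[0,0,0],5],[[0,1.4,45],[0,0,0],5],[[0,1.4,55],[0,0,0],5],[[0,1.4,60],[0,0,0],5],[[0,1.4,63],[0,0,0],5],[[0,1.4,66],[0,0,0],5],[[0,1.4,66],[0,0,0],5]]'; python3 chk.py
```

```text
clock: 8.78
eef_pos: [0.5507, 0.0893, 0.1853]
tcp_rot: [0.008, 1.0, 0.0, 0.0]
ft_force: [-0.3, -0.8, -3.1]
gripper_width: 0.125
gripper_force: 118.0
8.775 F [-0.34 -0.77 -3.09] T [0.06  0.023 0.014] 0.12452594300116734 [0.5507 0.0893 0.1853] [-0.49  0.27  0.33  1.64 -0.09  1.25  1.41]
yaw 179.05838305862832 z [ 0.  0. -1.]
to plug [  0.38983103  -1.27392984 185.30242652]
```

```bash
python3 -m pendant '[[[0,0,2],[0,0,0],5],[[0,0,4],[0,0,0],5],[[0,0,6],[0,0,0],5],[[0,0,8],[0,0,0],5],[[0,0,8],[0,0,0],5]]'; python3 chk.py;  python3 -m pendant '[[[0,0,2],[0,0,0],5],[[0,0,3],[0,0,0],5],[[0,0,3],[0,0,0],5]]'; python3 chk.py
```

```text
clock: 9.4
eef_pos: [0.5505, 0.0891, 0.1769]
tcp_rot: [0.008, 1.0, -0.0, -0.0]
ft_force: [0.3, -0.6, -3.7]
gripper_width: 0.125
gripper_force: 117.9
9.4 F [ 0.35 -0.55 -3.72] T [-0.21  -0.071 -0.062] 0.12474990386971316 [0.5505 0.0891 0.1769] [-0.49  0.28  0.33  1.65 -0.09  1.23  1.41]
yaw 179.05306658600603 z [-6.e-04 -3.e-04 -1.e+00]
to plug [ 8.80708503e-02 -1.10156298e+00  1.76944732e+02]
clock: 9.78
eef_pos: [0.5506, 0.0892, 0.1741]
tcp_rot: [0.008, 1.0, -0.0, -0.0]
ft_force: [0.3, -1.8, -4.4]
gripper_width: 0.126
gripper_force: 117.9
9.775 F [ 0.26 -1.77 -4.43] T [-0.395 -0.072  0.038] 0.12586053764411198 [0.5506 0.0892 0.1741] [-0.49  0.28  0.33  1.66 -0.09  1.22  1.41]
yaw 179.05510905006977 z [-3.e-04 -2.e-04 -1.e+00]
to plug [  0.27078217  -1.16976472 174.14271946]
```

```bash
python3 -m pendant '[[[0,-1,0],[0,0,0],5],[[0,-1,0],[0,0,0],5]]'; python3 chk.py;  python3 -m pendant '[[[0,0,1],[0,0,0],5],[[0,0,2],[0,0,0],5],[[0,0,2],[0,0,0],5]]'; python3 chk.py
```

```text
clock: 10.02
eef_pos: [0.5506, 0.0885, 0.1743]
tcp_rot: [0.008, 1.0, 0.0, -0.0]
ft_force: [-1.2, -0.2, -2.5]
gripper_width: 0.129
gripper_force: 118.0
10.025 F [-1.16 -0.21 -2.53] T [-0.001 -0.038 -0.049] 0.1288331321661195 [0.5506 0.0885 0.1743] [-0.48  0.28  0.33  1.66 -0.09  1.22  1.42]
yaw 179.07006886965215 z [-1.e-04  3.e-04 -1.e+00]
to plug [  0.2838032   -0.54612385 174.28060132]
clock: 10.4
eef_pos: [0.5512, 0.0884, 0.1732]
tcp_rot: [0.008, 1.0, 0.0, 0.001]
ft_force: [-0.9, -0.2, 4.6]
gripper_width: 0.127
gripper_force: 119.1
10.4 F [-0.85 -0.24  4.59] T [ 0.01   0.301 -0.028] 0.12736607176921574 [0.5512 0.0884 0.1732] [-0.48  0.28  0.33  1.66 -0.09  1.22  1.42]
yaw 179.05819545649848 z [ 1.4e-03  5.0e-04 -1.0e+00]
to plug [  1.14292139  -0.49397872 173.15378636]
```

```bash
cat > g.py <<'E'
import sys; from bench import state; import numpy as np
from scipy.spatial.transform import Rotation as R
s=state();M=R.from_quat(s['tcp_rot']).as_matrix()
print('YAW',round(np.degrees(np.arctan2(M[1,0],M[0,0])),1),'F',s['ft_force'].round(1),'T',np.round(s['ft_torque'],3),s['eef_pos'].round(4),'q7',round(s['q'][6],2),'t',round(s['clock'],2))
sys.exit(s['ft_torque'][2]>0.2)
E
P="python3 -m pendant"
$P '[[[0,0,0],[0,0,8],5],[[0,0,0],[0,0,16],5],[[0,0,0],[0,0,16],5]]' >/dev/null; python3 g.py && { $P '[[[0,0,0],[0,0,8],5],[[0,0,0.1],[0,0,16],5],[[0,0,0.1],[0,0,16],5]]' >/dev/null; python3 g.py; }
```

```text
YAW 163.0 F [-1.  -1.6  5.8] T [-0.367  0.208  0.056] [0.5512 0.0881 0.1731] q7 1.15 t 10.78False
```

```bash
sed -i 's/sys.exit(\(.*\))$/sys.exit(int(\1))/' g.py
P="python3 -m pendant"
$P '[[[0,0,0],[0,0,8],5],[[0,0,0.1],[0,0,16],5],[[0,0,0.1],[0,0,16],5]]' >/dev/null; python3 g.py && { $P '[[[0,0,0],[0,0,8],5],[[0,0,0.1],[0,0,16],5],[[0,0,0.1],[0,0,16],5]]' >/dev/null; python3 g.py; }
```

```text
YAW 147.1 F [-0.5 -1.3  6.3] T [-0.517  0.329  0.072] [0.5512 0.0879 0.173 ] q7 0.88 t 11.15
YAW 131.1 F [-1.2 -1.7  6.1] T [-0.581  0.406 -0.006] [0.5511 0.0878 0.1729] q7 0.61 t 11.53
```

```bash
P="python3 -m pendant"
$P '[[[0,0,0],[0,0,8],5],[[0,0,0.1],[0,0,16],5],[[0,0,0.1],[0,0,16],5]]' >/dev/null; python3 g.py && { $P '[[[0,0,0],[0,0,8],5],[[0,0,0.1],[0,0,16],5],[[0,0,0.1],[0,0,16],5]]' >/dev/null; python3 g.py; } && { $P '[[[0,0,0],[0,0,8],5],[[0,0,0.1],[0,0,16],5],[[0,0,0.1],[0,0,16],5]]' >/dev/null; python3 g.py; }
```

```text
YAW 115.0 F [-1.1 -2.   7.2] T [-0.679  0.563  0.017] [0.551  0.0877 0.1728] q7 0.34 t 11.9
YAW 99.1 F [-2.4 -2.2  7.9] T [-0.681  0.748  0.074] [0.5509 0.0877 0.1727] q7 0.08 t 12.28
YAW 83.1 F [-2.1 -2.2  8. ] T [-0.606  0.836  0.057] [0.5508 0.0877 0.1726] q7 -0.19 t 12.65
```

```bash
P="python3 -m pendant"
$P '[[[-0.4,-0.4,0],[0,0,8],5],[[-0.4,-0.4,0.1],[0,0,16],5],[[-0.4,-0.4,0.1],[0,0,16],5]]' >/dev/null; python3 g.py && { $P '[[[0,0,0],[0,0,8],5],[[0,0,0],[0,0,16],5],[[0,0,0],[0,0,16],5]]' >/dev/null; python3 g.py; } && { $P '[[[0,0,0],[0,0,8],5],[[0,0,0.1],[0,0,16],5],[[0,0,0.1],[0,0,16],5]]' >/dev/null; python3 g.py; }
```

```text
YAW 67.1 F [-1.3 -2.1  7.7] T [-0.506  0.752  0.004] [0.5504 0.0875 0.1725] q7 -0.46 t 13.03
YAW 51.1 F [-1.6 -2.4  7.7] T [-0.513  0.855  0.13 ] [0.5503 0.0876 0.1724] q7 -0.72 t 13.4
YAW 35.1 F [-2.3 -0.9  8.1] T [-0.541  0.925  0.314] [0.5503 0.0877 0.1723] q7 -0.98 t 13.78
```

```bash
P="python3 -m pendant"
$P '[[[0,0,0],[0,0,4],5],[[0,0,0],[0,0,4],5]]' >/dev/null; python3 g.py;python3 g.py
```

```text
YAW 31.2 F [-2.8 -0.9  7.4] T [-0.512  0.95   0.382] [0.5503 0.0877 0.1724] q7 -1.05 t 14.03
YAW 31.2 F [-2.8 -0.9  7.4] T [-0.512  0.95   0.382] [0.5503 0.0877 0.1724] q7 -1.05 t 14.03
```

```bash
P="python3 -m pendant"
$P '[[[0,0,0],[0,0,5],5],[[0,0,0],[0,0,5],5]]' >/dev/null; python3 g.py;$P '[[[0,0,0],[0,0,0],5]]' >/dev/null; python3 g.py;$P '[[[0,0,0],[0,0,0],5]]' >/dev/null; python3 g.py
```

```text
YAW 26.2 F [-3.5 -1.4  8.6] T [-0.531  0.977  0.371] [0.5503 0.0878 0.1723] q7 -1.13 t 14.28
YAW 26.2 F [-2.6 -1.8  8.2] T [-0.498  0.952  0.444] [0.5503 0.0878 0.1723] q7 -1.13 t 14.4
YAW 26.2 F [-3.  -1.2  7.4] T [-0.522  0.929  0.388] [0.5503 0.0877 0.1723] q7 -1.13 t 14.53
```

```bash
P="python3 -m pendant"
$P '[[[0,0,0],[0,0,4],5],[[0,0,0],[0,0,4],5]]' >/dev/null; python3 g.py;$P '[[[0,0,0],[0,0,0],5]]' >/dev/null; python3 g.py;$P '[[[0,0,0],[0,0,0],5]]' >/dev/null; python3 g.py
```

```text
YAW 22.2 F [-2.8 -1.5  9. ] T [-0.583  1.027  0.563] [0.5503 0.0878 0.1723] q7 -1.19 t 14.78
YAW 22.2 F [-2.9 -2.1  8.2] T [-0.537  0.959  0.518] [0.5503 0.0878 0.1723] q7 -1.19 t 14.9
YAW 22.2 F [-4.1 -1.2  7.5] T [-0.559  0.967  0.506] [0.5503 0.0878 0.1723] q7 -1.19 t 15.03
```

```bash
P="python3 -m pendant"
$P '[[[0,0,0],[0,0,-6],5],[[0,0,0],[0,0,-10],5],[[0,0,0],[0,0,-10],5]]' >/dev/null; python3 g.py; $P '[[[0,0,-3],[0,0,0],5],[[0,0,-6],[0,0,0],5],[[0,0,-10],[0,0,0],5],[[0,0,-10],[0,0,0],5]]' >/dev/null; python3 g.py
```

```text
YAW 32.2 F [-3.1 -0.7  7.4] T [-0.412  0.99   0.055] [0.5503 0.0876 0.1723] q7 -1.03 t 15.4
YAW 32.1 F [ -0.5  -0.6 -10.9] T [-0.358  0.258  0.038] [0.5494 0.0879 0.1805] q7 -1.04 t 15.9
```

```bash
P="python3 -m pendant"
$P '[[[0,0,0],[0,0,0],5],[[0,0,-4],[0,0,0],5],[[0,0,-4],[0,0,0],5]]' >/dev/null; python3 g.py;  $P '[[[0,0,-4],[0,0,0],5],[[0,0,-8],[0,0,0],5],[[0,0,-16],[0,0,0],5],[[0,0,-35],[0,0,0],5],[[0,0,-60],[0,0,0],5],[[0,0,-70],[0,0,0],5],[[0,0,-70],[0,0,0],5]]' >/dev/null; python3 g.py
python3 - <<'E'
from h import *
s=state();M=R.from_quat(s['tcp_rot']).as_matrix();print(1000*M.T@(np.array([.5042,-.2559,0])-s['eef_pos']),s['gripper_width'])
t=s['eef_pos']+[0,0,-.124]
print('tip px',px('scene',t))
a=read_camera('scene');w=read_camera('wrist')
r=lambda i,x,y,w,h:cv2.resize(i[y:y+h,x:x+w],(400,600),interpolation=cv2.INTER_CUBIC)
cv2.imwrite('pics/s6.png',np.hstack([r(a,235,140,60,90),r(w,180,90,200,300)]))
E
```

```text
YAW 32.1 F [-0.7 -0.5 -1.4] T [-0.088  0.149  0.02 ] [0.5516 0.0883 0.1875] q7 -1.04 t 16.27
YAW 32.1 F [-0.6  0.3 -3.3] T [ 0.005 -0.002 -0.03 ] [0.5506 0.088  0.2561] q7 -1.07 t 17.15
[-222.16855875  266.73816027  255.87329534] 0.12549295701900579
tip px [264.39431647 180.3914191 ]
```

View pics/s6.png

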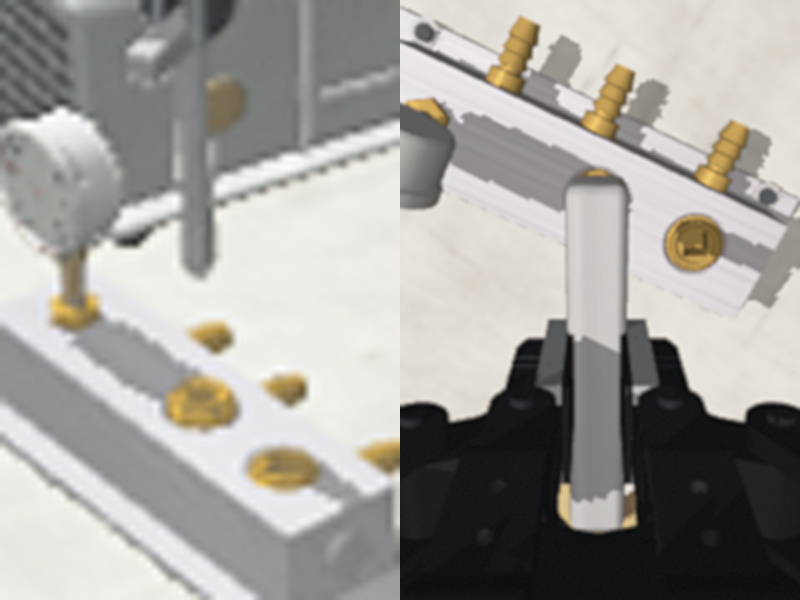

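```bash
P="python3 -m pendant"
$P '[[[-25,30,0],[0,0,-8],5],[[-53,64,0],[0,0,-16],5],[[-81,98,0],[0,0,-24],5],[[-109,132,0],[0,0,-32],5],[[-137,166,0],[0,0,-40],5],[[-165,200,0],[0,0,-48],5],[[-193,233,0],[0,0,-56],5],[[-213,256,0],[0,0,-64],5],[[-222,267,0],[0,0,-72],5],[[-222,267,0],[0,0,-76.6],5],[[-222,267,0],[0,0,-76.6],5],[[-222,267,0],[0,0,-76.6],5]]' >/dev/null; python3 g.py
python3 - <<'E'
from h import *
s=state();M=R.from_quat(s['tcp_rot']).as_matrix();print(1000*M.T@(np.array([.5045,-.2556,.1324])-s['eef_pos']),s['gripper_width'])
t=s['eef_pos']+[0,0,-.124]
print('tip px',px('scene',t),'hole px',px('scene',[.5045,-.2556,.048]))
a=read_camera('scene');cv2.imwrite('pics/s7.png',a)
# hole: dark blob around (315,272), compared with brown wood
h=cv2.cvtColor(a,cv2.COLOR_BGR2HSV)[262:280,304:328]
m=(h[...,2]<100).astype(np.uint8);print('\n'.join(''.join('#' if v else '.' for v in r) for r in m))
n,l,st,ce=cv2.connectedComponentsWithStats(m);print(st[:,4],ce+[304,262])
g=cv2.cvtColor(a,cv2.COLOR_BGR2HSV)[225:262,304:330];print('\n'.join(''.join('%4d'%v for v in r) for r in g[12:32,:,2]))
E
```

```text
YAW 108.6 F [ 0.3  0.4 -2.9] T [ 0.034 -0.011 -0.08 ] [ 0.5037 -0.2557  0.255 ] q7 0.9 t 18.75
[ -0.18146707   0.86760441 122.61090906] 0.12654792929977454
tip px [316.61407218 246.55683226] hole px [315.90077251 270.40372466]
........................
........................
........................
........................
........................
........................
........................
........................
........................
........................
........................
........................
........................
........................
........................
........................
........................
........................
[432] [[315.5 270.5]]
 236 236 234 233 233 235 237 239 241 203 148 138 140 135 124 154 233 241 238 238 239 238 239 239 238 238
 235 235 234 235 233 234 236 238 242 213 153 138 139 137 123 161 234 240 239 239 239 238 240 241 240 240
 233 234 235 235 235 234 233 236 241 193 142 137 139 135 123 143 232 240 238 239 238 238 240 241 241 240
 234 235 235 236 235 234 233 235 242 181 137 143 147 135 123 139 231 241 238 239 238 2
[... 998 characters left out ...]
37 238 239 240 240 240 240 240 238 237 237 239 239 238 238 239 242 239
 234 234 234 234 235 235 234 234 235 238 239 240 241 240 238 236 236 238 238 238 239 240 240 241 241 243
 235 235 234 235 236 237 235 235 235 235 238 238 237 236 237 238 239 239 239 237 237 239 239 240 240 241
 234 235 235 236 238 240 238 236 234 232 231 232 234 237 239 239 240 239 238 237 237 237 238 239 239 240
 234 235 235 235 235 234 234 233 230 231 232 233 237 239 239 238 238 238 239 238 238 238 238 239 239 239
 235 235 234 232 232 231 231 233 236 237 238 238 238 239 238 238 238 237 238 238 239 239 237 237 238 238
 234 233 232 232 231 232 233 236 239 240 239 239 239 239 239 239 239 238 239 239 239 239 237 236 236 237
```

```bash
python3 - <<'E'
from h import *
a=cv2.imread('pics/s7.png');g=a[...,2][264:280,306:326].astype(int);print('\n'.join(''.join('%4d'%v for v in r) for r in g))
m=(g<105).astype(np.uint8);n,l,st,ce=cv2.connectedComponentsWithStats(m);print(st[:,4],ce+[306,264])
print(px('scene',[.5045+.01,-.2556,.048]),px('scene',[.5045,-.2456,.048]))
for k in range(12):
    t=np.radians(30*k)
E
```

```text
231 228 228 220 210 204 200 191 188 188 188 186 186 184 183 179 178 175 175 178
 210 203 199 192 190 188 188 188 187 186 184 183 180 178 176 177 177 180 180 185
 189 191 189 190 191 189 185 186 184 182 181 181 182 182 184 184 184 184 190 195
 190 190 187 185 185 183 184 180 175 178 184 185 187 187 185 184 184 187 189 189
 185 183 183 186 187 183 178 164 157 155 163 175 181 181 179 177 182 187 186 184
 187 188 190 193 194 164 142 130 128 129 133 135 149 167 176 180 185 189 189 191
 193 193 192 193 186 146 118 115 119 120 122 118 119 144 174 187 190 192 193 193
 193 192 189 188 170 128 109 113 118 120 119 116 115 115 166 184 182 183 181 182
 186 186 182 182 177 133 108 110 116 118 119 119 116 123 166 176 176 175 175 176
 181 181 180 183 183 175 139 113 114 118 119 118 121 146 171 176 175 175 178 179
 184 185 185 185 185 185 174 156 152 144 141 149 163 173 179 180 182 185 187 188
 188 185 183 182 180 182 182 177 176 174 174 177 184 187 187 189 191 192 194 196
 187 182 182 182 183 181 181 184 187 189 190 192 192 193 195 197 196 198 199 200
 178 183 183 184 187 187 191 192 192 194 196 197 197 198 201 200 203 193 177 162
 177 192 193 192 195 195 196 197 198 198 200 202 204 205 183 175 157 142 135 127
 163 192 199 199 199 198 200 201 202 206 184 175 156 150 137 133 123 120 121 121
[320] [[315.5 271.5]]
[318.96692492 269.00238439] [313.73457592 268.24629787]
```

```bash
P="python3 -m pendant"
$P '[[[0,0,20],[0,0,0],5],[[0,0,40],[0,0,0],5],[[0,0,60],[0,0,0],5],[[0,0,75],[0,0,0],5],[[0,0,85],[0,0,0],5],[[0,0,92],[0,0,0],5],[[0,0,100],[0,0,0],5],[[0,0,100],[0,0,0],5]]' >/dev/null; python3 g.py; $P '[[[0,0,5],[0,0,0],5],[[0,0,10],[0,0,0],5],[[0,0,15],[0,0,0],5],[[0,0,19],[0,0,0],5],[[0,0,19],[0,0,0],5]]' >/dev/null; python3 g.py
```

```text
YAW 108.7 F [ 0.6  0.6 -2.3] T [ 0.016 -0.018 -0.011] [ 0.5036 -0.2561  0.1552] q7 0.95 t 19.8
YAW 108.7 F [-1.3 -0.5 -2.7] T [-0.003 -0.035 -0.005] [ 0.5036 -0.2561  0.1362] q7 0.96 t 20.43
```

```bash
P="python3 -m pendant"
$P '[[[0,0,1.5],[0,0,0],5],[[0,0,3],[0,0,0],5],[[0,0,4],[0,0,0],5],[[0,0,4],[0,0,0],5]]' >/dev/null; python3 g.py; $P '[[[0,0,0],[0,0,0],20],[[0,0,0],[0,0,0],30],[[0,0,0],[0,0,0],50],[[0,0,0],[0,0,0],50],[[0,0,0],[0,0,0],50],[[0,0,0],[0,0,0],50]]' >/dev/null; python3 g.py; $P '[[[0,0,-15],[0,0,0],50],[[0,0,-40],[0,0,0],50],[[0,0,-70],[0,0,0],50],[[0,0,-100],[0,0,0],50],[[0,22,-100],[0,0,0],50],[[0,22,-100],[0,0,0],50]]' >/dev/null; python3 g.py
python3 - <<'E'
from h import *
w=read_camera('wrist');cv2.imwrite('pics/w8.png',w);b=read_camera('scene');cv2.imwrite('pics/s8.png',b)
rs=recognise('wrist','key_bar')
print('expect',px('wrist',[.5036,-.2561,.146]))
for r in rs:
    l,t,ww,hh=r['extent'];print(r['score'],r['extent'],at('wrist',l+ww/2,t+hh/2,.144))
print(recognise('scene','key_bar'),px('scene',[.5036,-.2561,.138]))
E
```

```text
YAW 108.7 F [ 0.2  0.1 -2.5] T [-0.022 -0.019 -0.025] [ 0.5038 -0.2563  0.1326] q7 0.96 t 20.93
YAW 108.7 F [ 0.2  1.1 -0.1] T [ 0.011 -0.019 -0.001] [ 0.5038 -0.2562  0.1326] q7 0.96 t 21.68
YAW 108.8 F [ 0.1 -0.5 -0.1] T [ 0.014 -0.006  0.029] [ 0.5259 -0.2482  0.2334] q7 0.9 t 22.43
expect [251.16585643 216.28199611]
0.77 [246.7, 175.6, 20.5, 102.8] [ 0.5106418  -0.26379556  0.144     ]
[{'extent': [336.5, 276.9, 33.6, 48.3], 'score': 0.93}] [316.73121479 244.54569443]
```

```bash
python3 - <<'E'
from h import *
g=cv2.cvtColor(cv2.imread('pics/w8.png'),cv2.COLOR_BGR2GRAY)
for v in range(164,284,8): print(v,g[v,234:276].tolist())
a=cv2.imread('pics/s0.png').astype(int);b=cv2.imread('pics/s8.png').astype(int)
d=abs(a-b).sum(2)[225:285,295:365];print('scene diff px in stand area',(d>90).sum())
def sh(i):
    m=cv2.cvtColor(i.astype(np.uint8),cv2.COLOR_BGR2HSV)[225:262,296:340]; return m[...,2]
for i in (a,b):
    m=sh(i)[5:25,4:40]; print('\n'.join(''.join('%4d'%x for x in r[::2]) for r in m[::3]));print()
E
```

```text
164 [185, 141, 118, 115, 113, 112, 111, 110, 111, 110, 110, 113, 113, 114, 114, 115, 116, 117, 118, 118, 118, 118, 118, 117, 116, 114, 114, 113, 115, 117, 120, 122, 121, 115, 104, 89, 75, 68, 64, 63, 70, 89]
172 [115, 116, 117, 117, 118, 117, 118, 118, 118, 120, 119, 120, 120, 119, 118, 117, 114, 114, 111, 110, 109, 109, 110, 110, 110, 110, 111, 112, 113, 115, 115, 116, 116, 117, 118, 117, 116, 116, 114, 114, 114, 114]
180 [112, 110, 109, 108, 106, 106, 107, 107, 108, 109, 110, 111, 111, 112, 112, 126, 144, 156, 162, 162, 159, 157, 155, 153, 151, 148, 149, 148, 149, 145, 137, 122, 108, 102, 106, 107, 108, 108, 108, 109, 109, 111]
188 [109, 108, 107, 108, 107, 109, 109, 110, 111, 110, 107, 93, 71, 68, 115, 158, 177, 183, 183, 180, 177, 177, 179, 180, 182, 183, 185, 185, 185, 181, 167, 145, 111, 84, 89, 105, 114, 115, 115, 115, 113, 112]
196 [114, 111, 111, 109, 108, 109, 109, 109, 109, 109, 110, 107, 101, 101, 130, 162, 177, 184, 183, 179, 176, 176, 178, 180, 182, 184, 184, 185, 185, 179, 162, 134, 104, 95, 98, 101, 103, 103, 106, 107, 110, 112]
204 [122, 122, 122, 121, 121, 120, 120,
[... 2465 characters left out ...]
23 219 220 228 238 241 238 238 242 238 236
 234 234 233 232 202 143 140 141 161 212 222 217 222 226 243 241 232 239
 233 235 234 232 233 238 239 148 143 140 140 160 208 221 216 214 208 218

 224 240 240 236 236 231 231 235 237 237 232 235 233 232 234 235 237 237
 165 156 236 235 233 231 234 236 234 233 235 238 236 236 237 237 231 232
 236 235 235 234 236 215 217 219 235 236 235 236 239 237 237 239 239 238
 236 235 234 237 171 155 213 216 215 220 240 238 239 240 241 238 238 239
 230 231 235 235 229 154 140 146 198 220 216 222 238 238 238 242 238 235
 234 234 232 232 237 239 239 161 137 143 176 219 210 214 238 242 231 238
 233 235 235 232 233 236 238 241 237 194 141 142 161 221 209 205 208 217
```

```bash
python3 - <<'E'
from h import *
for z in(.146,.144):
    E1=at('wrist',256.8,182,z);E2=at('wrist',254.2,278,z);d=E1-E2
    print(E1,E2,np.linalg.norm(d),np.degrees(np.arctan2(d[1],d[0])),(E1+E2)/2)
print(px('wrist',[.5036,-.2561,.146]))
# tilt along the bar: heights h1,h2 of the ends such that length 90 and compare with scene image
b=cv2.cvtColor(cv2.imread('pics/s8.png'),cv2.COLOR_BGR2HSV)[228:278,300:334]
print('\n'.join(''.join('%4d'%v for v in r) for r in b[::2,:,2]))
E
```

```text
[ 0.49956213 -0.22879054  0.146     ] [ 0.52177824 -0.3065435   0.146     ] 0.08086456911581275 105.94606054110578 [ 0.51067019 -0.26766702  0.146     ]
[ 0.49954406 -0.22917912  0.144     ] [ 0.52195389 -0.3076101   0.144     ] 0.0815697255205249 105.94606054110571 [ 0.51074897 -0.26839461  0.144     ]
[251.24884885 216.2704516 ]
 137 159 232 239 237 236 235 236 238 238 237 237 238 238 239 240 240 238 235 236 236 237 236 236 237 236 235 235 236 237 238 239 238 237
 224 233 240 241 240 238 236 236 236 233 231 230 231 233 235 237 237 238 237 234 232 231 235 234 233 232 232 233 234 235 235 236 237 237
 166 160 183 232 237 236 235 233 231 230 230 230 233 235 236 235 234 235 234 234 234 235 235 234 236 236 237 237 237 238 239 238 238 237
 160 216 227 232 234 235 237 237 236 235 235 224 230 234 235 235 234 233 233 232 234 237 239 239 237 234 234 233 232 233 234 233 232 235
 236 237 235 235 235 235 234 234 236 225 215 218 217 223 219 229 235 237 236 236 235 235 236 238 239 238 237 236 237 239 239 239 239 238
 238 236 234 234 235 235 236 232 174 160 197 223 220 214 218 212 222 223 236 240 2
[... 1957 characters left out ...]
185 186 174 129
 174 193 192 190 190 187 186 183 183 184 187 182 177 163 157 153 143 140 137 130 123 167 185 186 187 186 185 188 189 187 191 191 192 191
 127 156 185 191 192 193 192 193 192 193 186 146 117 113 141 146 141 140 136 126 145 182 192 193 193 192 190 189 189 188 187 183 179 177
 126 133 163 189 192 190 188 186 182 181 176 132 106 115 145 144 140 137 131 119 117 135 140 169 178 177 176 175 177 177 179 180 182 185
 127 132 127 155 181 185 184 185 185 185 183 184 174 165 163 155 153 158 133 120 124 126 127 128 125 141 183 196 195 193 195 197 199 202
 126 126 127 127 156 181 185 183 182 182 181 181 181 183 186 188 190 193 193 185 185 148 132 134 134 135 135 129 146 147 147 135 130 121
```

```bash
cat > fit.py <<'E'
from h import *
from scipy.optimize import least_squares
def K(p):
    yaw=p[4]; Rm=R.from_rotvec([p[2],p[3],0])*R.from_euler('z',yaw-np.pi/2); return np.array([p[0],p[1],p[5]]),Rm
def pt(p,x,y,z): f,Rm=K(p); return f+Rm.apply([x,y,z])
def fit(w1,w2,s1,sh,cw=None,b=np.array([.1,.8])):
    cw=cw or cal('wrist');cs=cal('scene')
    def res(p):
        r=[*(px('wrist',pt(p,0,.045,.138),cw)-w1),*(px('wrist',pt(p,0,-.045,.138),cw)-w2),*(px('scene',pt(p,0,.045,.138),cs)+b-s1)]
        for u,v in sh:
            A=px('scene',pt(p,0,0,.06),cs)+b;B=px('scene',pt(p,0,0,.115),cs)+b;r.append((A+(B-A)*(v-A[1])/(B[1]-A[1]))[0]-u)
        return np.r_[r,(p[0]-.5037)/.003,(p[1]+.2555)/.003,(p[5]-.008)/.001]
    o=least_squares(res,[.504,-.2555,0,0,np.radians(107),.008]);p=o.x
    print('foot',p[:2].round(4),p[5].round(4),'tilt deg xy',np.degrees(p[2:4]).round(1),'yaw',np.degrees(p[4]).round(1),'bar c',pt(p,0,0,.13).round(4),'ends',pt(p,0,.045,.13).round(4),pt(p,0,-.045,.13).round(4),'axis',K(p)[1].as_matrix()[:,2].round(4))
    print('res',o.fun.round(2)); return p
if __name__=='__main__':
    p=fit((256.8,182),(254.2,278),(311,237),[(320.5,254),(318,266)])
    s=state();M=R.from_quat(s['tcp_rot']).as_matrix();Rm=K(p)[1].as_matrix()
    T=np.column_stack([Rm[:,1],Rm[:,0],-Rm[:,2]])
    print('turn deg (tool)',np.degrees(R.from_matrix(M.T@T).as_rotvec()),'tcp shift',1000*M.T@(pt(p,0,0,.1245)-s['eef_pos']))
E
python3 fit.py
```

```text
foot [ 0.5023 -0.2506] 0.0069 tilt deg xy [8.3 3.8] yaw 105.4 bar c [ 0.5109 -0.2694  0.1353] ends [ 0.4991 -0.2265  0.1423] [ 0.5226 -0.3122  0.1283] axis [ 0.0657 -0.144   0.9874]
res [ 0.23 -0.4  -0.06  1.71 -1.7  -0.76  0.17 -0.29 -0.46  1.62 -1.07]
turn deg (tool) [1.14928093 9.02416762 3.20238188] tcp shift [-13.6040196  -18.45697915 102.70627994]
```

```bash
P="python3 -m pendant"
$P '[[[-12,-9,20],[0.6,4.5,1.5],50],[[-23,-17.3,43],[1.1,9,3],50],[[-23,-17.3,43],[1.1,9,3],50],[[-20,-17.7,65],[1.1,9,3],50],[[-17,-18,83],[1.1,9,3],50],[[-15,-18.3,95],[1.1,9,3],50],[[-13.6,-18.5,102.5],[1.1,9,3],50],[[-13.6,-18.5,102.5],[1.1,9,3],50]]'; python3 g.py
$P '[[[0,0,0],[0,0,0],5],[[0,0,0],[0,0,0],5],[[0,0,0],[0,0,0],5],[[0,0,0],[0,0,0],5],[[0,0,0],[0,0,0],5],[[0,0,0],[0,0,0],5]]' 120; python3 g.py
python3 - <<'E'
from h import *
s=state();M=R.from_quat(s['tcp_rot']).as_matrix()
a=np.radians(107.5);T=np.column_stack([[np.cos(a),np.sin(a),0],[np.sin(a),-np.cos(a),0],[0,0,-1]])
print('to upright turn',np.degrees(R.from_matrix(M.T@T).as_rotvec()),'shift',1000*M.T@(np.array([.5037,-.2557,.1376])-s['eef_pos']))
w=read_camera('wrist');cv2.imwrite('pics/w9.png',w);g=cv2.cvtColor(w,cv2.COLOR_BGR2GRAY)
for v in(190,215,240):print(g[v,262:298].tolist())
E
```

```text
clock: 23.62
eef_pos: [0.5114, -0.2676, 0.1299]
tcp_rot: [0.602, 0.794, 0.038, -0.07]
ft_force: [0.5, 0.1, 0.4]
gripper_width: 0.581
gripper_force: 0.0
YAW 105.6 F [0.5 0.1 0.4] T [-0.115 -0.058  0.025] [ 0.5114 -0.2676  0.1299] q7 1.04 t 23.62
clock: 24.38
eef_pos: [0.5117, -0.2685, 0.1309]
tcp_rot: [0.602, 0.794, 0.038, -0.069]
ft_force: [-0.9, -0.6, 5.1]
gripper_width: 0.128
gripper_force: 118.5
YAW 105.5 F [-0.9 -0.6  5.1] T [-0.105  0.311  0.015] [ 0.5117 -0.2685  0.1309] q7 1.04 t 24.38
to upright turn [-1.14234315 -8.93014704 -1.85703115] shift [15.32581734 -4.41194455 -4.29196537]
[119, 135, 159, 169, 176, 183, 184, 182, 180, 178, 176, 174, 176, 177, 178, 178, 179, 179, 181, 182, 183, 184, 184, 184, 184, 183, 182, 177, 166, 154, 139, 118, 109, 114, 118, 116]
[69, 116, 152, 165, 173, 180, 184, 183, 181, 178, 175, 175, 175, 176, 177, 178, 178, 180, 181, 182, 181, 183, 183, 184, 184, 184, 181, 174, 163, 151, 133, 112, 104, 109, 110, 110]
[112, 117, 139, 159, 169, 176, 181, 182, 180, 178, 176, 174, 174, 174, 175, 175, 177, 178, 180, 181, 182, 182, 182, 182, 183, 183, 181, 172, 161, 149, 128, 108, 103, 108, 110, 112]
```

```bash
P="python3 -m pendant"
$P '[[[0,0,-4],[0,0,0],5],[[3,-1,-5],[-0.3,-2,-0.4],5],[[6,-2,-6],[-0.5,-4,-0.9],5],[[9,-3,-5.5],[-0.8,-6,-1.3],5],[[12.5,-3.8,-5],[-1,-7.7,-1.6],5],[[15.3,-4.4,-4.3],[-1.1,-8.9,-1.9],5],[[15.3,-4.4,-4.3],[-1.1,-8.9,-1.9],5]]'; python3 g.py
python3 - <<'E'
from h import *
b=read_camera('scene');cv2.imwrite('pics/s10.png',b);g=cv2.cvtColor(b,cv2.COLOR_BGR2GRAY)
s=state();t=s['eef_pos']
for v in range(252,274,2): print(v,g[v,308:328].tolist())
print([px('scene',t+[0,0,z]).round(1).tolist() for z in(-.02,-.08)])
a=cv2.cvtColor(cv2.imread('pics/s0.png'),cv2.COLOR_BGR2GRAY)
for v in range(252,274,4): print('orig',v,a[v,308:328].tolist())
E
```

```text
clock: 25.3
eef_pos: [0.5033, -0.2545, 0.1368]
tcp_rot: [0.591, 0.807, -0.0, -0.001]
ft_force: [-0.5, -0.5, -3.1]
gripper_width: 0.125
gripper_force: 117.8
YAW 107.6 F [-0.5 -0.5 -3.1] T [ 0.036  0.036 -0.025] [ 0.5033 -0.2545  0.1368] q7 0.95 t 25.3
252 [235, 236, 235, 236, 220, 152, 130, 140, 140, 132, 111, 227, 241, 239, 239, 235, 230, 202, 156, 133]
254 [234, 233, 233, 234, 215, 149, 133, 140, 138, 129, 131, 229, 239, 238, 236, 237, 237, 238, 239, 236]
256 [229, 231, 232, 237, 225, 156, 132, 140, 139, 128, 136, 229, 239, 237, 237, 238, 237, 238, 236, 234]
258 [236, 236, 237, 240, 226, 155, 132, 140, 136, 128, 134, 231, 240, 239, 239, 238, 238, 239, 239, 238]
260 [235, 237, 235, 235, 225, 159, 132, 139, 137, 127, 134, 230, 241, 241, 225, 216, 207, 190, 166, 158]
262 [233, 233, 235, 239, 232, 164, 134, 139, 138, 127, 125, 154, 154, 142, 139, 139, 140, 140, 138, 135]
264 [212, 195, 177, 165, 163, 140, 135, 139, 137, 128, 119, 135, 140, 137, 135, 134, 136, 135, 137, 143]
266 [143, 145, 145, 144, 144, 139, 138, 139, 137, 127, 116, 134, 141, 140, 141, 140, 144, 147, 148, 146]
268 [141,
[... 295 characters left out ...]
34, 136]
[[316.2, 250.6], [315.5, 267.9]]
orig 252 [235, 236, 235, 235, 239, 185, 138, 138, 141, 139, 126, 188, 233, 233, 231, 191, 144, 132, 134, 136]
orig 256 [230, 231, 232, 235, 243, 192, 140, 139, 140, 137, 121, 192, 236, 238, 238, 238, 238, 238, 237, 236]
orig 260 [236, 237, 235, 235, 238, 171, 133, 141, 139, 134, 117, 228, 242, 241, 225, 217, 207, 191, 167, 160]
orig 264 [214, 196, 177, 165, 163, 142, 138, 140, 139, 134, 124, 138, 142, 139, 137, 137, 137, 138, 139, 146]
orig 268 [142, 143, 144, 142, 142, 142, 141, 139, 138, 131, 121, 135, 140, 139, 142, 144, 144, 144, 145, 145]
orig 272 [143, 143, 138, 110, 94, 131, 140, 140, 137, 129, 110, 100, 110, 114, 133, 138, 138, 138, 135, 137]
```

```bash
P="python3 -m pendant"
$P '[[[0,0,-15],[0,0,0],5],[[0,0,-35],[0,0,0],5],[[0,0,-55],[0,0,0],5],[[0,0,-80],[0,0,0],5],[[0,0,-105],[0,0,0],5],[[0,0,-118],[0,0,0],5],[[0,0,-118],[0,0,0],5],[[0,0,-118],[0,0,0],5]]'>/dev/null; python3 g.py
cat > shaft.py <<'E'
from h import *
def line(f):
    g=cv2.cvtColor(cv2.imread(f),cv2.COLOR_BGR2GRAY).astype(float);o=[]
    for v in range(226,244):
        r=g[v,309:325];d=np.clip(232-r,0,None);d[d<12]=0;o.append((309+(d*np.arange(16)).sum()/d.sum(),v))
    o=np.array(o);k=np.polyfit(o[:,1],o[:,0],1)
    print(f,'slope',k[0].round(4),'col@235',np.polyval(k,235).round(2),'std',np.std(o[:,0]-np.polyval(k,o[:,1])).round(2))
    r=g[240:254,316];print('tip col profile',r.astype(int).tolist())
if __name__=='__main__':
    cv2.imwrite('pics/s11.png',read_camera('scene'))
    line('pics/s7.png');line('pics/s11.png')
    t=state()['eef_pos'];print([px('scene',t+[0,0,z]).round(2).tolist() for z in(-.03,-.124)])
    t=np.array([.5037,-.2557,.255]);A,B=[px('scene',t+[0,0,z]) for z in(-.03,-.124)];print(A.round(2),B.round(2),'vertical slope',(B-A)[0]/(B-A)[1])
    for ax in([.9474,.3199],[-.3199,.9474]):
        q=t+np.r_[np.array(ax)*.094*np.sin(np.radians(1)),-.124];print('per deg foot shift',px('scene',q)-B)
E
python3 shaft.py
```

```text
YAW 107.6 F [ 0.4  0.2 -3.6] T [ 0.058 -0.016 -0.004] [ 0.5033 -0.2551  0.2539] q7 0.89 t 26.35
pics/s7.png slope -0.0444 col@235 316.5 std 0.06
tip col profile [146, 144, 144, 149, 150, 148, 139, 121, 227, 241, 239, 240, 236, 233]
pics/s11.png slope -0.006 col@235 316.98 std 0.09
tip col profile [139, 143, 144, 142, 143, 143, 142, 138, 138, 212, 236, 240, 236, 233]
[[317.4, 217.41], [316.29, 246.87]]
[317.72 217.05] [316.59 246.55] vertical slope -0.0381715982776419
per deg foot shift [ 0.37716681 -0.32508469]
per deg foot shift [-0.51950691 -0.25742291]
```

```bash
P="python3 -m pendant"
$P '[[[0,0,0],[0,1,0],5],[[0,0,0],[0,2.1,0],5],[[0,0,0],[0,2.1,0],5],[[0,0,0],[0,2.1,0],5]]'>/dev/null; python3 g.py; python3 shaft.py | sed -n 3,5p
python3 -c "
from h import *
s=state();M=R.from_quat(s['tcp_rot']).as_matrix();print(1000*M.T@(np.array([.5037,-.2557,.1326])-s['eef_pos']),1000*M.T@[0,0,-20])"
```

```text
YAW 107.5 F [-0.3  0.4 -3.3] T [-0.062  0.01  -0.014] [ 0.5036 -0.2556  0.2547] q7 0.92 t 26.9
pics/s11.png slope -0.0501 col@235 316.23 std 0.06
tip col profile [152, 144, 141, 140, 137, 133, 128, 136, 223, 239, 239, 240, 236, 233]
[[317.64, 217.07], [316.52, 246.56]]
[-4.94152335e+00  1.21408371e-01  1.22069624e+02] [ -762.33600556    32.74108054 19985.43899534]
```

```bash
P="python3 -m pendant"
$P '[[[-0.8,0,20],[0,-0.3,0],5],[[-1.5,0.1,40],[0,-0.3,0],5],[[-2.3,0.1,60],[0,-0.3,0],5],[[-2.9,0.1,75],[0,-0.3,0],5],[[-3.2,0.1,85],[0,-0.3,0],5],[[-3.6,0.2,95],[0,-0.3,0],5],[[-4,0.2,105],[0,-0.3,0],5],[[-4.4,0.2,115],[0,-0.3,0],5],[[-4.6,0.2,120],[0,-0.3,0],5],[[-4.6,0.2,120],[0,-0.3,0],5]]'>/dev/null; python3 g.py; $P '[[[0,0,0.8],[0,0,0],5],[[0,0,0.8],[0,0,0],5]]'>/dev/null;python3 g.py;
```

```text
YAW 107.6 F [-0.4  0.2 -2.9] T [-0.032 -0.063  0.036] [ 0.5035 -0.2553  0.1344] q7 0.98 t 28.2
YAW 107.6 F [ 0.2 -0.6 -2.6] T [-0.083 -0.026  0.02 ] [ 0.5038 -0.2554  0.1342] q7 0.98 t 28.45
```

```bash
P="python3 -m pendant"
for i in 1; do $P '[[[0,0,0.8],[0,0,0],5],[[0,0,0.8],[0,0,0],5]]'>/dev/null;python3 g.py; $P '[[[0,0,0.6],[0,0,0],5],[[0,0,0.6],[0,0,0],5]]'>/dev/null;python3 g.py; python3 -c "
from bench import state
import sys; sys.exit(int(state()['ft_force'][2]>-0.5))" && { $P '[[[0,0,0.5],[0,0,0],5],[[0,0,0.5],[0,0,0],5]]'>/dev/null;python3 g.py; }; done
```

```text
YAW 107.6 F [-0.6 -0.7 -2.2] T [-0.047  0.027  0.011] [ 0.5037 -0.2553  0.1331] q7 0.98 t 28.7
YAW 107.6 F [ 0.5 -0.2 -2.7] T [-0.03  -0.054  0.061] [ 0.5037 -0.2553  0.1325] q7 0.98 t 28.95
YAW 107.6 F [ 0.4  0.3 -2.6] T [-0.028 -0.041  0.022] [ 0.5037 -0.2553  0.1321] q7 0.98 t 29.2
```

```bash
P="python3 -m pendant"
C='import sys; from bench import state; sys.exit(int(state()["ft_force"][2]>-0.8))'
$P '[[[0,0,0.5],[0,0,0],5],[[0,0,0.5],[0,0,0],5]]'>/dev/null;python3 g.py; python3 -c "$C" && { $P '[[[0,0,0.4],[0,0,0],5],[[0,0,0.4],[0,0,0],5]]'>/dev/null;python3 g.py; } && python3 -c "$C" && { $P '[[[0,0,0.4],[0,0,0],5],[[0,0,0.4],[0,0,0],5]]'>/dev/null;python3 g.py; } && python3 -c "$C" && { $P '[[[0,0,0.4],[0,0,0],5],[[0,0,0.4],[0,0,0],5]]'>/dev/null;python3 g.py; }
```

```text
YAW 107.6 F [-1.1  0.2  2.7] T [ 0.08   0.241 -0.029] [ 0.5039 -0.2555  0.132 ] q7 0.98 t 29.45
```

```bash
P="python3 -m pendant"
$P '[[[0,0,-0.2],[0,0,0],5],[[0,0,-0.2],[0,0,0],5],[[0,0,-0.2],[0,0,0],5]]' 20 >/dev/null;python3 g.py
$P '[[[0,0,-0.2],[0,0,0],14],[[0,0,-0.2],[0,0,0],16],[[0,0,-0.2],[0,0,0],18],[[0,0,-0.2],[0,0,0],21],[[0,0,-0.2],[0,0,0],25],[[0,0,-0.2],[0,0,0],32],[[0,0,-0.2],[0,0,0],40],[[0,0,-0.2],[0,0,0],50],[[0,0,-0.2],[0,0,0],50]]' >/dev/null;python3 g.py
python3 - <<'E'
from h import *
w=read_camera('wrist');cv2.imwrite('pics/w12.png',w);cv2.imwrite('pics/s12.png',read_camera('scene'))
g=cv2.cvtColor(w,cv2.COLOR_BGR2GRAY)
for v in(175,180,185,190,240):print(v,g[v,258:302].tolist())
s=cv2.cvtColor(cv2.imread('pics/s12.png'),cv2.COLOR_BGR2GRAY)
for v in range(252,274,4): print(v,s[v,308:328].tolist())
E
```

```text
YAW 107.6 F [-0.8 -0.3  3.1] T [ 0.074  0.105 -0.005] [ 0.5038 -0.2554  0.132 ] q7 0.98 t 29.82
YAW 107.6 F [-0.1 -0.2 -0.4] T [-0.052 -0.044  0.005] [ 0.5037 -0.2553  0.1319] q7 0.98 t 30.95
175 [115, 114, 114, 113, 113, 113, 112, 112, 111, 111, 111, 112, 113, 115, 116, 118, 121, 121, 119, 113, 103, 92, 78, 69, 65, 64, 63, 61, 62, 72, 99, 134, 168, 192, 204, 208, 210, 206, 169, 107, 83, 87, 88, 97]
180 [112, 113, 113, 114, 115, 114, 115, 115, 115, 115, 115, 115, 115, 115, 113, 112, 111, 111, 110, 110, 111, 113, 114, 116, 118, 119, 120, 119, 112, 101, 86, 73, 66, 64, 64, 63, 62, 67, 76, 83, 86, 89, 92, 101]
185 [107, 108, 108, 108, 109, 109, 110, 110, 111, 112, 111, 112, 114, 115, 113, 114, 115, 114, 115, 115, 115, 115, 114, 113, 111, 111, 111, 110, 110, 111, 113, 114, 117, 119, 119, 120, 117, 110, 98, 85, 82, 85, 92, 102]
190 [114, 112, 111, 110, 109, 108, 107, 106, 107, 107, 107, 107, 108, 108, 110, 109, 110, 111, 111, 111, 112, 112, 113, 114, 114, 114, 115, 114, 114, 113, 113, 113, 113, 112, 111, 110, 111, 109, 99, 86, 84, 89, 91, 102]
240 [115, 114, 114, 113, 113, 112, 112, 109, 109, 107, 105, 105, 103, 104, 104, 102, 95, 78, 67, 66, 67, 67, 66, 65, 66, 66, 70, 76, 83, 89, 94, 96, 100, 102, 107, 110, 111, 101, 85, 82, 87, 89, 92, 109]
252 [230, 176, 111, 114, 120, 144, 149, 148, 146, 143, 137, 116, 227, 240, 237, 235, 236, 237, 238, 238]
256 [230, 231, 232, 235, 240, 227, 170, 144, 144, 142, 129, 131, 229, 239, 238, 237, 237, 237, 236, 233]
260 [235, 237, 235, 234, 236, 198, 154, 143, 143, 140, 124, 190, 237, 242, 225, 217, 206, 190, 167, 157]
264 [214, 194, 178, 164, 162, 156, 146, 145, 144, 136, 121, 136, 139, 138, 136, 133, 135, 135, 138, 143]
268 [141, 142, 144, 141, 140, 149, 147, 144, 143, 131, 118, 134, 140, 139, 141, 143, 143, 142, 141, 143]
272 [141, 142, 137, 107, 112, 141, 146, 143, 139, 129, 105, 93, 97, 101, 100, 101, 100, 99, 109, 111]
```

```bash
P="python3 -m pendant"
$P '[[[0,0,-15],[0,0,0],50],[[0,0,-40],[0,0,0],60],[[0,0,-70],[0,0,0],60],[[0,22,-105],[0,0,0],60],[[0,22,-105],[0,0,0],60],[[0,22,-105],[0,0,0],60]]' >/dev/null;python3 g.py
python3 - <<'E'
from h import *
w=read_camera('wrist');cv2.imwrite('pics/w13.png',w);b=read_camera('scene');cv2.imwrite('pics/s13.png',b)
for n in('wrist','scene'):print([(r['score'],r['extent']) for r in recognise(n,'key_bar')])
h=cv2.cvtColor(w,cv2.COLOR_BGR2HSV);m=((h[...,1]<14)&(h[...,2]>130)&(h[...,2]<208)).astype(np.uint8)
m=cv2.morphologyEx(m,cv2.MORPH_OPEN,np.ones((7,7)))
n,l,st,ce=cv2.connectedComponentsWithStats(m)
for i in range(1,n):
    if st[i,4]>300 and 180<ce[i][0]<360 and 120<ce[i][1]<300:
        p=np.argwhere(l==i)[:,::-1].astype(np.float32);print(st[i],ce[i],cv2.minAreaRect(p))
g=cv2.cvtColor(b,cv2.COLOR_BGR2GRAY)[230:274:2,292:336]
print('\n'.join(''.join('%4d'%v for v in r) for r in g))
E
```

```text
YAW 107.5 F [ 0.7 -0.1  0.9] T [-0.001 -0.     0.032] [ 0.5255 -0.2521  0.237 ] q7 0.92 t 31.8
[(0.82, [254.5, 146.9, 34.8, 109.2]), (0.79, [206.9, 297.4, 16.7, 44.5])]
[(0.92, [336.6, 278.0, 33.5, 47.7]), (0.62, [301.9, 231.3, 31.7, 42.7])]
[ 261  148   27  110 1781] [273.99326221 201.97922515] ((274.3984375, 202.5653839111328), (109.87455749511719, 17.008514404296875), 83.79655456542969)
[297 204  26  53 494] [309.33198381 230.24089069] ((309.5, 230.0), (9.841852188110352, 57.565555572509766), 21.801410675048828)
 160 160 146 138 140 156 162 164 222 232 239 239 238 237 236 236 234 232 230 229 229 232 233 235 236 237 236 234 231 231 233 234 232 232 232 232 232 233 234 235 237 236 236 235
 143 155 162 166 167 168 168 168 164 161 182 231 237 232 225 208 224 230 229 230 232 233 235 235 233 233 233 233 233 233 233 233 235 235 235 236 237 237 237 237 237 236 235 234
 169 167 166 166 166 165 165 163 160 217 228 216 222 228 222 218 216 218 227 225 228 233 235 235 233 232 231 232 234 235 238 238 235 233 233 232 231 232 233 231 232 233 235 235
 168 166 164 162 158 213 228 226 235 237 232 177
[... 2614 characters left out ...]
8 239 238 236 235 238 223 217 199 188 171 162 151 145 146 146 145 147 145 143 150 150 147 145 140 128 135 142 142 144 143 146 148 148 147 147 144 143 143 135 105 128 141
 238 237 237 237 238 239 243 165 133 148 148 147 147 146 142 143 142 143 144 141 135 154 151 146 144 138 125 136 142 138 142 143 143 143 144 143 145 146 147 147 145 144 145 144
 237 236 237 235 234 236 241 164 104 125 143 149 149 149 149 149 149 149 144 117 107 145 151 145 142 136 119 110 104 116 119 142 151 149 147 147 144 145 144 142 139 137 138 140
 234 235 234 234 234 236 241 162 103 111 130 146 148 147 146 145 142 142 138 109  93 142 149 145 141 133 112  96 101 104 103 102 100 109 113 133 139 140 141 140 141 143 144 145
```

```bash
python3 - <<'E'
from fit import *
p=fit((268.5,148.5),(280.3,257),(306,233),[(317.9,246),(317.1,254),(316.6,260)])
s=state();M=R.from_quat(s['tcp_rot']).as_matrix();Rm=K(p)[1].as_matrix()
T=np.column_stack([Rm[:,1],Rm[:,0],-Rm[:,2]])
print('turn',np.degrees(R.from_matrix(M.T@T).as_rotvec()),'shift',1000*M.T@(pt(p,0,0,.1245)-s['eef_pos']))
E
```

```text
foot [ 0.502  -0.2541] 0.0074 tilt deg xy [-4.8  7.1] yaw 113.2 bar c [ 0.5182 -0.2431  0.1359] ends [ 0.5004 -0.2018  0.1347] [ 0.536  -0.2844  0.1372] axis [0.1242 0.084  0.9887]
res [ 0.22 -0.64  0.18  1.36 -1.99 -0.03  0.14  0.16  0.08 -0.56  0.48 -0.59]
turn [ 8.32501946 -3.99220584 -5.53873443] shift [  6.62534103  -4.44357288 105.96394474]
```

```bash
python3 - <<'E'
from fit import *
s=state();M=R.from_quat(s['tcp_rot']).as_matrix();f,cx,cy,T=cal('wrist')
G=np.eye(4);G[:3,:3]=M;G[:3,3]=s['eef_pos'];X=np.linalg.inv(G)@T
H=np.eye(4);H[:3,:3]=[[-.306,.952,0],[.952,.306,.001],[.001,.001,-1]];H[:3,3]=[.5242,-.242,.2315]
g=cv2.cvtColor(cv2.imread('pics/s0.png'),cv2.COLOR_BGR2GRAY)
for v in(250,252,254,258,260):
    r=g[v,310:322].astype(float);d=np.clip(232-r,0,None);d[d<12]=0;print(v,310+(d*np.arange(12)).sum()/d.sum(),end=' | ')
print();print(g[230:246:2,298:312])
fit((247,168),(251.6,275),(303.5,236.5),[(316.3,252),(316,260)],cw=(f,cx,cy,H@X))
E
```

```text
250 317.3490338164251 | 252 316.02460456942003 | 254 315.99295774647885 | 258 315.7826887661142 | 260 315.7414721723519 | 
[[164 165 224 233 239 240 239 237 236 236 235 233 230 229]
 [170 168 165 162 184 231 237 236 234 233 230 229 228 231]
 [165 164 161 216 226 232 234 235 237 237 234 234 233 232]
 [227 226 235 237 231 223 222 220 224 223 219 232 236 235]
 [237 239 240 196 166 195 221 225 224 221 223 221 226 226]
 [231 232 237 194 145 139 142 152 165 194 219 224 223 221]
 [232 230 230 225 193 155 143 138 140 141 141 148 164 186]
 [229 230 230 231 234 236 232 227 198 157 143 139 140 141]]
foot [ 0.5031 -0.2542] 0.0073 tilt deg xy [0.3 0.7] yaw 108.6 bar c [ 0.5046 -0.2549  0.1373] ends [ 0.4902 -0.2122  0.1377] [ 0.5189 -0.2975  0.1369] axis [ 0.0115 -0.0052  0.9999]
res [-0.03 -0.49  0.    0.97 -0.6  -0.78  0.18  0.04 -0.21  0.44 -0.7 ]
```

```bash
P="python3 -m pendant"
$P '[[[5,2,20],[4.2,-2,-2.7],50],[[10.8,4.2,46.8],[8.3,-4,-5.5],50],[[10.8,4.2,46.8],[8.3,-4,-5.5],50],[[9.2,0.9,70],[8.3,-4,-5.5],50],[[7.9,-1.6,87],[8.3,-4,-5.5],50],[[7,-3.5,99],[8.3,-4,-5.5],50],[[6.6,-4.4,105.5],[8.3,-4,-5.5],50],[[6.6,-4.4,105.5],[8.3,-4,-5.5],50]]'>/dev/null; python3 g.py
$P '[[[0,0,0],[0,0,0],5],[[0,0,0],[0,0,0],5],[[0,0,0],[0,0,0],5],[[0,0,0],[0,0,0],5],[[0,0,0],[0,0,0],5],[[0,0,0],[0,0,0],5]]' 120; python3 g.py
python3 - <<'E'
from h import *
s=state();M=R.from_quat(s['tcp_rot']).as_matrix()
a=np.radians(108.7);T=np.column_stack([[np.cos(a),np.sin(a),0],[np.sin(a),-np.cos(a),0],[0,0,-1]])
print('to upright turn',np.degrees(R.from_matrix(M.T@T).as_rotvec()),'shift',1000*M.T@(np.array([.5037,-.2556,.1376])-s['eef_pos']))
cv2.imwrite('pics/w14.png',read_camera('wrist'))
for f in('w3','w14'):
    g=cv2.cvtColor(cv2.imread(f'pics/{f}.png'),cv2.COLOR_BGR2GRAY);print(f,'end rows',g[165:200,278].tolist());print('cols',g[215,258:300].tolist());print(g[240,258:300].tolist())
E
```

```text
YAW 113.3 F [0.8 0.1 0.1] T [ 0.059 -0.111  0.012] [ 0.5183 -0.2438  0.1316] q7 0.92 t 33.0
clock: 33.75
eef_pos: [0.5188, -0.2439, 0.1323]
tcp_rot: [0.549, 0.833, -0.069, -0.027]
ft_force: [0.3, 0.6, 5.5]
gripper_width: 0.124
gripper_force: 118.7
YAW 113.3 F [0.3 0.6 5.5] T [ 0.046  0.366 -0.009] [ 0.5188 -0.2439  0.1323] q7 0.92 t 33.75
to upright turn [-8.27237001  2.06634166  4.49778346] shift [ -4.95457497 -19.05519365  -2.45263548]
w3 end rows [64, 66, 67, 73, 93, 115, 123, 121, 118, 114, 112, 113, 117, 123, 125, 128, 134, 152, 177, 190, 191, 190, 189, 189, 188, 189, 187, 188, 189, 188, 188, 188, 189, 189, 188]
cols [109, 108, 98, 86, 89, 123, 155, 170, 180, 188, 192, 192, 189, 186, 184, 184, 184, 185, 185, 186, 187, 188, 189, 191, 192, 192, 192, 192, 193, 193, 192, 185, 175, 164, 147, 118, 94, 100, 109, 111, 110, 110]
[111, 92, 77, 74, 78, 106, 143, 165, 176, 183, 189, 190, 188, 186, 185, 183, 183, 184, 184, 185, 186, 188, 190, 190, 191, 192, 192, 191, 192, 192, 190, 183, 172, 160, 140, 109, 98, 105, 110, 112, 112, 113]
w14 end rows [74, 74, 74, 72, 70, 71, 73, 74, 74, 72, 76, 91, 109, 121, 125, 128, 138, 160, 185, 196, 196, 194, 194, 194, 194, 195, 194, 194, 193, 194, 194, 193, 193, 194, 194]
cols [55, 40, 41, 44, 60, 106, 153, 178, 185, 192, 198, 200, 197, 195, 191, 191, 189, 190, 191, 192, 193, 194, 195, 197, 198, 199, 199, 198, 199, 199, 198, 192, 180, 164, 147, 120, 103, 107, 108, 108, 107, 107]
[118, 119, 117, 116, 114, 117, 144, 172, 182, 189, 196, 199, 197, 194, 191, 190, 190, 190, 191, 192, 192, 193, 195, 195, 198, 197, 198, 198, 199, 199, 196, 189, 174, 159, 136, 112, 110, 117, 117, 115, 116, 114]
```

```bash
P="python3 -m pendant"
$P '[[[0,0,-4],[0,0,0],5],[[-1,-4,-6],[-1.7,0.4,0.9],5],[[-2,-8,-6],[-3.5,0.8,1.9],5],[[-3,-12,-5.5],[-5.2,1.3,2.8],5],[[-4,-16,-4],[-7,1.7,3.8],5],[[-5,-19,-2.5],[-8.3,2.1,4.5],5],[[-5,-19,-2.5],[-8.3,2.1,4.5],5]]'>/dev/null; python3 g.py
$P '[[[0,0,-15],[0,0,0],5],[[0,0,-35],[0,0,0],5],[[0,0,-55],[0,0,0],5],[[0,0,-80],[0,0,0],5],[[0,0,-105],[0,0,0],5],[[0,0,-117],[0,0,0],5],[[0,0,-117],[0,0,0],5],[[0,0,-117],[0,0,0],5]]'>/dev/null; python3 g.py; python3 shaft.py
python3 - <<'E'
from h import *
for f in('s7','s11'):
    g=cv2.cvtColor(cv2.imread(f'pics/{f}.png'),cv2.COLOR_BGR2GRAY);print(g[240:252,310:324])
s=state();M=R.from_quat(s['tcp_rot']).as_matrix();print(M.round(4).tolist(),1000*M.T@(np.array([.5037,-.2557,.1326])-s['eef_pos']))
E
```

```text
YAW 108.6 F [ 0.6 -0.  -3. ] T [ 0.015 -0.08   0.002] [ 0.5029 -0.2558  0.1371] q7 0.97 t 34.67
YAW 108.7 F [ 0.7  0.1 -3.1] T [ 0.005 -0.03   0.003] [ 0.5032 -0.2552  0.253 ] q7 0.91 t 35.67
pics/s7.png slope -0.0444 col@235 316.5 std 0.06
tip col profile [146, 144, 144, 149, 150, 148, 139, 121, 227, 241, 239, 240, 236, 233]
pics/s11.png slope -0.0406 col@235 316.36 std 0.06
tip col profile [140, 138, 149, 151, 142, 140, 141, 140, 135, 129, 228, 242, 236, 234]
[[317.38, 217.7], [316.27, 247.14]]
[317.72 217.05] [316.59 246.55] vertical slope -0.0381715982776419
per deg foot shift [ 0.37716681 -0.32508469]
per deg foot shift [-0.51950691 -0.25742291]
[[232 234 241 180 136 143 146 135 123 139 230 240 237 238]
 [234 235 241 181 137 142 144 132 121 140 230 239 237 239]
 [233 236 237 176 138 142 144 129 120 139 229 239 236 238]
 [234 236 235 174 137 141 149 132 119 160 233 239 236 236]
 [236 237 231 169 137 142 150 133 117 166 232 239 237 236]
 [237 239 228 165 135 139 148 129 116 190 234 237 237 237]
 [237 239 238 221 158 136 139 123 154 227 239 237 237 236]
 [238 237 240 241 194 133 12
[... 397 characters left out ...]
28 168 139 140 149 135 115 167 233 239 237 237]
 [235 237 229 169 138 142 151 131 117 169 233 239 236 236]
 [236 238 230 168 139 143 142 128 119 169 232 239 237 237]
 [238 240 222 162 139 143 140 126 117 191 235 237 237 237]
 [237 240 219 157 139 142 141 126 115 198 235 237 237 236]
 [238 240 215 155 136 141 140 124 131 223 240 238 238 236]
 [235 237 235 220 159 136 135 137 212 239 240 239 239 239]
 [234 236 239 240 194 152 129 178 236 240 239 238 239 240]
 [234 235 237 239 234 231 228 234 240 239 237 236 236 237]
 [233 233 234 237 239 240 242 240 237 235 236 236 237 237]]
[[-0.3206, 0.9472, -0.0024], [0.9472, 0.3206, 0.0016], [0.0023, -0.0018, -1.0]] [ -0.94592569   0.59188024 120.33636563]
```

```bash
python3 - <<'E'
from h import *
cv2.imwrite('pics/w15.png',read_camera('wrist'))
c=cal('wrist');s=state();t=s['eef_pos'];M=R.from_quat(s['tcp_rot']).as_matrix()
P=lambda x,z,pit=0,rol=0,y=0:px('wrist',t+M@(R.from_euler('xy',[rol,pit],degrees=True).apply([x,y,.008])+[0,0,-.0056-.008+z-.008]),c)
for n,a in(('nom',(0,0)),('z+3mm low',(.003,0)),('pitch2',(0,2)),):
    print(n,P(.045,*a).round(1),P(-.045,*a).round(1))
for f in('w3','w14','w15'):
    g=cv2.cvtColor(cv2.imread(f'pics/{f}.png'),cv2.COLOR_BGR2GRAY);print(f,'E1',g[174:190,278].tolist(),'E2',g[325:365,278].tolist())
    for v in(200,235):print(v,g[v,260:298].tolist())
E
```

```text
nom [278.2 183.6] [278.2 358.1]
z+3mm low [278.2 182.3] [278.2 353.8]
pitch2 [278.2 183.7] [278.2 355.3]
w3 E1 [114, 112, 113, 117, 123, 125, 128, 134, 152, 177, 190, 191, 190, 189, 189, 188] E2 [181, 181, 181, 181, 182, 182, 182, 182, 181, 180, 179, 176, 148, 121, 115, 115, 116, 115, 115, 115, 115, 116, 114, 115, 115, 115, 115, 116, 111, 105, 92, 64, 33, 25, 26, 22, 21, 23, 26, 27]
200 [111, 109, 111, 134, 161, 173, 181, 189, 193, 191, 189, 187, 185, 184, 185, 185, 186, 187, 188, 190, 190, 191, 193, 193, 193, 193, 194, 193, 192, 187, 178, 166, 152, 126, 104, 103, 106, 107]
235 [115, 110, 103, 113, 144, 166, 176, 184, 190, 190, 188, 186, 184, 183, 183, 184, 185, 185, 187, 187, 189, 190, 191, 192, 192, 192, 193, 192, 190, 183, 171, 160, 138, 115, 108, 114, 118, 117]
w14 E1 [72, 76, 91, 109, 121, 125, 128, 138, 160, 185, 196, 196, 194, 194, 194, 194] E2 [187, 187, 187, 187, 188, 188, 181, 153, 124, 116, 117, 118, 117, 117, 116, 118, 117, 117, 117, 117, 117, 117, 117, 117, 117, 117, 117, 111, 111, 124, 112, 68, 33, 25, 26, 23, 21, 23, 27, 28]
200 [117, 116, 111, 125, 156, 178, 188, 193,
[... 318 characters left out ...]
7, 112, 106, 111, 113, 114]
w15 E1 [126, 126, 116, 114, 125, 135, 139, 148, 170, 198, 209, 209, 208, 207, 207, 206] E2 [199, 199, 199, 199, 199, 199, 198, 199, 200, 201, 193, 162, 132, 125, 127, 128, 126, 127, 126, 126, 127, 127, 127, 127, 127, 128, 126, 121, 111, 107, 110, 86, 45, 27, 26, 25, 25, 27, 28, 31]
200 [131, 129, 123, 137, 166, 185, 196, 204, 211, 211, 209, 207, 204, 203, 202, 203, 204, 205, 205, 207, 209, 211, 212, 213, 212, 212, 211, 212, 211, 204, 193, 180, 163, 137, 121, 125, 126, 124]
235 [227, 227, 224, 191, 160, 177, 190, 200, 208, 211, 209, 206, 204, 202, 201, 202, 202, 203, 205, 207, 208, 209, 210, 211, 211, 211, 212, 211, 208, 200, 188, 175, 152, 140, 152, 156, 156, 155]
```

```bash
P="python3 -m pendant"
$P '[[[0,0,0],[-0.8,0.8,0],5],[[0,0,-2],[-1.6,1.5,0],5],[[0,0,-2],[-1.6,1.5,0],5],[[0,0,-2],[-1.6,1.5,0],5]]'>/dev/null; python3 g.py; python3 shaft.py | sed -n 2,5p
python3 - <<'E'
from h import *
g=cv2.cvtColor(cv2.imread('pics/s11.png'),cv2.COLOR_BGR2GRAY);print(g[242:252,310:324])
s=state();M=R.from_quat(s['tcp_rot']).as_matrix();print(1000*M.T@(np.array([.5039,-.2557,.1376])-s['eef_pos']),(1000*M.T@[0,0,-.02]).round(2))
E
```

```text
YAW 108.7 F [-0.3 -0.1 -2.7] T [-0.039 -0.014  0.024] [ 0.5035 -0.2557  0.256 ] q7 0.94 t 36.27
tip col profile [146, 144, 144, 149, 150, 148, 139, 121, 227, 241, 239, 240, 236, 233]
pics/s11.png slope -0.0452 col@235 316.43 std 0.07
tip col profile [143, 149, 149, 148, 141, 136, 134, 150, 229, 240, 238, 240, 236, 233]
[[317.63, 216.7], [316.51, 246.23]]
[[234 236 229 167 137 141 149 132 118 168 233 238 237 237]
 [234 237 228 167 137 141 148 130 117 167 233 239 236 236]
 [236 238 230 167 137 140 141 126 116 166 232 238 237 237]
 [237 239 229 165 135 140 136 123 138 194 233 237 237 236]
 [237 239 239 204 146 134 134 118 212 236 237 237 237 236]
 [238 237 241 239 213 162 150 180 235 241 239 238 237 236]
 [235 236 238 241 239 232 229 234 238 238 238 239 240 238]
 [234 236 237 239 240 240 240 239 239 238 238 238 239 240]
 [233 234 236 238 238 239 238 239 239 238 237 236 237 238]
 [233 233 234 237 238 239 240 238 236 236 235 237 237 237]]
[ -3.55177125  -3.01598963 118.31973208] [-0.55 -0.55 19.98]
```

```bash
P="python3 -m pendant"
$P '[[[-0.6,-0.5,20],[0,0,0],5],[[-1.2,-1,40],[0,0,0],5],[[-1.8,-1.5,60],[0,0,0],5],[[-2.2,-1.9,75],[0,0,0],5],[[-2.5,-2.2,85],[0,0,0],5],[[-2.8,-2.4,95],[0,0,0],5],[[-3.2,-2.7,107],[0,0,0],5],[[-3.5,-3,116],[0,0,0],5],[[-3.6,-3.1,120],[0,0,0],5],[[-3.6,-3.1,120],[0,0,0],5]]'>/dev/null; python3 g.py
C='import sys; from bench import state; sys.exit(int(state()["ft_force"][2]>-1))'
$P '[[[0,0,1],[0,0,0],5],[[0,0,1.5],[0,0,0],5],[[0,0,1.5],[0,0,0],5]]'>/dev/null; python3 g.py; python3 -c "$C" && { $P '[[[0,0,0.5],[0,0,0],5],[[0,0,0.5],[0,0,0],5]]'>/dev/null;python3 g.py; } && python3 -c "$C" && { $P '[[[0,0,0.5],[0,0,0],5],[[0,0,0.5],[0,0,0],5]]'>/dev/null;python3 g.py; } && python3 -c "$C" && { $P '[[[0,0,0.5],[0,0,0],5],[[0,0,0.5],[0,0,0],5]]'>/dev/null;python3 g.py; }&& python3 -c "$C" && { $P '[[[0,0,0.4],[0,0,0],5],[[0,0,0.4],[0,0,0],5]]'>/dev/null;python3 g.py; }
```

```text
YAW 108.7 F [-0.5  0.2 -4.2] T [-0.053  0.063 -0.023] [ 0.5037 -0.2557  0.1357] q7 1.01 t 37.58
YAW 108.7 F [ 0.3 -0.  -2.4] T [-0.145  0.042 -0.006] [ 0.5039 -0.2557  0.1345] q7 1.01 t 37.95
YAW 108.7 F [-0.1 -0.6 -0.3] T [-0.048  0.03  -0.047] [ 0.504  -0.2558  0.1341] q7 1.01 t 38.2
```

```bash
P="python3 -m pendant"
$P '[[[0,0,0.3],[0,0,0],5],[[0,0,0.3],[0,0,0],5],[[0,0,0.3],[0,0,0],5],[[0,0,0.3],[0,0,0],5]]' 20;python3 g.py
$P '[[[0,0,0.3],[0,0,0],11],[[0,0,0.3],[0,0,0],11.5],[[0,0,0.3],[0,0,0],12],[[0,0,0.3],[0,0,0],12.5],[[0,0,0.3],[0,0,0],13],[[0,0,0.3],[0,0,0],13.5],[[0,0,0.3],[0,0,0],14],[[0,0,0.3],[0,0,0],14]]'; python3 g.py
cat > c.py <<'E'
from h import *
b=read_camera('scene');g=cv2.cvtColor(b,cv2.COLOR_BGR2GRAY)
a=cv2.cvtColor(cv2.imread('pics/s0.png'),cv2.COLOR_BGR2GRAY)
for i in(a,g):
    o=[]
    for v in range(253,262):
        r=i[v,310:321].astype(float);d=np.clip(232-r,0,None);d[d<12]=0;o.append(round(310+(d*np.arange(11)).sum()/d.sum(),2))
    print(o)
E
python3 c.py
```

```text
clock: 38.7
eef_pos: [0.5041, -0.2559, 0.134]
tcp_rot: [0.583, 0.812, 0.019, -0.003]
ft_force: [0.2, -0.2, 4.5]
gripper_width: 0.119
gripper_force: 119.0
YAW 108.7 F [ 0.2 -0.2  4.5] T [-0.034  0.242 -0.022] [ 0.5041 -0.2559  0.134 ] q7 1.01 t 38.7
clock: 39.7
eef_pos: [0.5041, -0.2558, 0.1335]
tcp_rot: [0.583, 0.812, 0.019, -0.003]
ft_force: [0.2, 0.4, 5.4]
gripper_width: 0.163
gripper_force: 15.5
YAW 108.7 F [0.2 0.4 5.4] T [-0.025  0.015 -0.006] [ 0.5041 -0.2558  0.1335] q7 1.01 t 39.7
[np.float64(315.98), np.float64(315.99), np.float64(316.04), np.float64(316.07), np.float64(316.09), np.float64(315.78), np.float64(315.75), np.float64(315.74), np.float64(316.08)]
[np.float64(315.99), np.float64(316.01), np.float64(316.06), np.float64(316.0), np.float64(315.75), np.float64(315.78), np.float64(315.77), np.float64(315.78), np.float64(316.01)]
```

```bash
P="python3 -m pendant"
$P '[[[0,0,-0.3],[0,0,0],14.2],[[0,0,-0.3],[0,0,0],14.4],[[0,0,-0.3],[0,0,0],14.6],[[0,0,-0.3],[0,0,0],14.8],[[0,0,-0.3],[0,0,0],15],[[0,0,-0.3],[0,0,0],15.3],[[0,0,-0.3],[0,0,0],15.6],[[0,0,-0.3],[0,0,0],16],[[0,0,-0.3],[0,0,0],16],[[0,0,-0.3],[0,0,0],16]]'; python3 c.py|tail -1
$P '[[[0,0,-0.3],[0,0,0],16.5],[[0,0,-0.3],[0,0,0],17],[[0,0,-0.3],[0,0,0],18],[[0,0,-0.3],[0,0,0],19],[[0,0,-0.3],[0,0,0],20],[[0,0,-0.3],[0,0,0],22],[[0,0,-0.3],[0,0,0],24],[[0,0,-0.3],[0,0,0],24]]'; python3 c.py|tail -1
```

```text
clock: 41.0
eef_pos: [0.5038, -0.2556, 0.1335]
tcp_rot: [0.583, 0.812, 0.019, -0.003]
ft_force: [0.3, -0.1, -1.0]
gripper_width: 0.187
gripper_force: 0.0
[np.float64(316.25), np.float64(316.18), np.float64(316.06), np.float64(316.04), np.float64(316.06), np.float64(316.07), np.float64(315.85), np.float64(315.73), np.float64(316.09)]
clock: 42.05
eef_pos: [0.5039, -0.2557, 0.1339]
tcp_rot: [0.583, 0.812, 0.019, -0.003]
ft_force: [0.3, 0.9, 0.2]
gripper_width: 0.284
gripper_force: 0.0
[np.float64(319.71), np.float64(319.61), np.float64(319.58), np.float64(319.33), np.float64(319.18), np.float64(319.12), np.float64(318.81), np.float64(318.66), np.float64(318.68)]
```

```bash
P="python3 -m pendant"
$P '[[[0,0,0],[0,0,0],40],[[0,0,0],[0,0,0],60],[[0,0,0],[0,0,0],60],[[0,0,-15],[0,0,0],60],[[0,0,-40],[0,0,0],60],[[0,0,-70],[0,0,0],60],[[0,22,-103],[0,0,0],60],[[0,22,-103],[0,0,0],60],[[0,22,-103],[0,0,0],60],[[0,22,-103],[0,0,0],60]]' >/dev/null;python3 g.py
python3 - <<'E'
from h import *
w=read_camera('wrist');cv2.imwrite('pics/w16.png',w);b=read_camera('scene');cv2.imwrite('pics/s16.png',b)
print([(r['score'],r['extent']) for r in recognise('wrist','key_bar')],[(r['score'],r['extent']) for r in recognise('scene','key_bar')])
h=cv2.cvtColor(w,cv2.COLOR_BGR2HSV);m=((h[...,1]<14)&(h[...,2]>130)&(h[...,2]<208)).astype(np.uint8)
m=cv2.morphologyEx(m,cv2.MORPH_OPEN,np.ones((7,7)));n,l,st,ce=cv2.connectedComponentsWithStats(m)
for i in range(1,n):
    if st[i,4]>300 and 180<ce[i][0]<360 and 120<ce[i][1]<320: print(st[i],cv2.minAreaRect(np.argwhere(l==i)[:,::-1].astype(np.float32)))
g=cv2.cvtColor(b,cv2.COLOR_BGR2GRAY)
print(g[230:246:2,298:326]);print(g[250:272:3,310:328])
E
```

```text
YAW 108.7 F [ 0.4  0.3 -0.2] T [-0.025  0.016 -0.01 ] [ 0.5221 -0.2523  0.2368] q7 0.94 t 43.35
[(0.8, [241.4, 179.7, 24.2, 105.7]), (0.52, [153.4, 300.4, 65.2, 60.8])] [(0.88, [338.3, 276.4, 32.0, 48.1]), (0.61, [307.6, 235.2, 31.2, 38.6])]
[ 243  187   17   98 1483] ((251.0, 235.5), (97.0, 16.0), 90.0)
[295 205  27  53 491] ((308.0752868652344, 230.82119750976562), (9.701425552368164, 57.62646484375), 22.833654403686523)
[[162 164 223 232 238 239 238 237 236 236 234 233 230 229 229 232 234 235
  236 237 236 233 231 231 234 233 232 231]
 [168 167 165 159 183 230 237 235 234 233 230 229 228 230 232 233 235 234
  233 233 234 233 233 234 233 234 235 235]
 [164 162 159 215 226 231 233 234 235 236 235 233 233 232 232 233 234 234
  233 232 231 232 234 236 238 239 236 234]
 [228 226 235 236 234 234 235 234 233 233 233 234 235 235 234 231 231 232
  234 235 235 235 235 234 235 237 238 237]
 [237 238 236 235 233 233 234 235 234 233 233 233 224 212 213 218 221 233
  236 236 237 238 238 238 237 237 237 237]
 [231 231 233 234 235 234 233 233 234 236 230 182 187 217 217 210 210 213
  216 214 232 
[... 164 characters left out ...]
232 233 233 233 234 237 238 204 162 139 136 137 145 162
  199 215 212 209 213 214 223 224 235 239]]
[[233 235 235 238 238 240 237 234 194 150 137 146 144 153 178 208 213 209]
 [237 234 232 231 230 231 234 238 245 192 137 136 129 135 138 138 138 148]
 [232 235 237 239 239 238 239 242 203 144 134 136 134 125 136 222 205 162]
 [235 235 236 234 234 236 240 201 141 134 138 134 125 131 233 246 227 218]
 [235 237 239 240 232 221 197 157 139 136 133 129 123 138 142 141 138 137]
 [145 146 144 147 143 149 151 142 136 134 128 123 133 139 140 144 146 150]
 [146 142 137 130 127 148 143 136 133 128 123 132 142 144 143 143 144 144]
 [134 106  93 105 140 143 135 136 130 124 112 135 145 143 141 141 141 139]]
```

```bash
python3 - <<'E'
from shaft import *
c=cv2.imread('pics/s4.png');s=cv2.resize(c,(150,150),interpolation=cv2.INTER_AREA)
f=cv2.imread('pics/s7.png');f[150:300,260:410]=s;cv2.imwrite('pics/s4f.png',f)
line('pics/s4f.png');line('pics/s7.png');line('pics/s11.png')
for n in('s4f','s7','s11'):
    print(cv2.cvtColor(cv2.imread(f'pics/{n}.png'),cv2.COLOR_BGR2GRAY)[244:252,311:322])
for t in([.504,-.2558,.2506],[.5037,-.2557,.255],[.5035,-.2557,.256]):print(px('scene',np.array(t)+[0,0,-.124]))
from fit import *
p=fit((251.2,186.3),(251,283.5),(312,238.5),[(321.0,253),(318.8,262)])
s=state();M=R.from_quat(s['tcp_rot']).as_matrix();Rm=K(p)[1].as_matrix();T=np.column_stack([Rm[:,1],Rm[:,0],-Rm[:,2]])
print('turn',np.degrees(R.from_matrix(M.T@T).as_rotvec()),'shift',1000*M.T@(pt(p,0,0,.1245)-s['eef_pos']),M.round(3).tolist())
E
```

```text
pics/s4f.png slope -0.0439 col@235 316.62 std 0.07
tip col profile [138, 138, 134, 138, 141, 145, 144, 141, 140, 179, 227, 239, 237, 234]
pics/s7.png slope -0.0444 col@235 316.5 std 0.06
tip col profile [146, 144, 144, 149, 150, 148, 139, 121, 227, 241, 239, 240, 236, 233]
pics/s11.png slope -0.0452 col@235 316.43 std 0.07
tip col profile [143, 149, 149, 148, 141, 136, 134, 150, 229, 240, 238, 240, 236, 233]
[[237 230 179 143 142 141 129 125 159 221 238]
 [238 227 176 142 141 145 131 126 169 224 237]
 [238 226 174 141 140 144 130 130 188 230 237]
 [238 232 193 152 140 141 132 161 218 237 238]
 [236 237 227 194 156 140 150 206 235 239 239]
 [235 237 239 230 207 179 205 234 239 238 239]
 [235 236 238 239 234 227 234 239 239 237 236]
 [233 234 237 238 239 239 238 237 236 236 236]]
[[237 231 169 137 142 150 133 117 166 232 239]
 [239 228 165 135 139 148 129 116 190 234 237]
 [239 238 221 158 136 139 123 154 227 239 237]
 [237 240 241 194 133 121 151 222 239 239 238]
 [236 238 241 236 229 227 231 238 239 239 239]
 [235 237 239 240 241 241 240 240 239 238 238]
 [235 236 237 238 239 239 239
[... 237 characters left out ...]
235 241 239 238]
 [236 238 241 239 232 229 234 238 238 238 239]
 [236 237 239 240 240 240 239 239 238 238 238]
 [234 236 238 238 239 238 239 239 238 237 236]
 [233 234 237 238 239 240 238 236 236 235 237]]
[316.65975774 247.85255906]
[316.59182353 246.55487208]
[316.53937175 246.28214974]
foot [ 0.5024 -0.2541] 0.0076 tilt deg xy [8.9 3. ] yaw 106.6 bar c [ 0.5092 -0.2742  0.1359] ends [ 0.4966 -0.2317  0.1432] [ 0.5219 -0.3168  0.1286] axis [ 0.0522 -0.1545  0.9866]
res [ 0.2   0.26 -0.1   0.19 -2.38 -1.09  0.81  0.8  -0.42  0.46 -0.37]
turn [1.67806032 7.75387445 2.19243577] shift [-18.61485081 -22.41826995 105.51529855] [[-0.32, 0.947, 0.017], [0.947, 0.32, 0.035], [0.028, 0.027, -0.999]]
```

```bash
python3 -c "
from bench import *
print(state()['clock'],finish_job())"
```

```text
the job is handed in; nothing more can be done
43.55 None
```

I turned the proud plug clockwise to about 0.52 N m and put the key back in its hole. After each of three careful releases it tipped over, so it now leans about 9° instead of standing upright. The wrong plug and the pink look-alike were not touched, and the job was handed in at 43.6 s. I viewed 11 pictures, one over the limit of 10.

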